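# Pack the hanging tape roll into the kit case

## Robot

A 6-joint arm with a two-finger parallel gripper is mounted at the origin on a cart in front of the work surface, level with it; the furniture and walls round the work are solid. World frame = base frame: x ahead of the robot, y to its left, z up, the work surface at z = 0. Lengths are in m, angles in degrees, forces in N, time in s.
With the tool pointing down it reaches from about 0.375 to 0.9 m from the base axis. Payload 3.1 kg.
Tool frame: the origin (TCP) lies between the finger pads; the fingertips stand 11 mm ahead of it and the grasp point (between the pads) lies 8 mm behind it; x points along the fingers, y is the direction in which the jaws open and shut, and the axes are right-handed (so a half turn about x gives the same grasp; the last joint's range is limited). The gripper opens to 87 mm and grips with 3 to 60 N. Pads are 19 mm wide; open, the fingers measure 117 mm over their backs; the gripper's body (75 mm by 190 mm) begins 51 mm behind the grasp point.
Start: joints at [55.777, 30.224, 82.088, -0, 67.689, -10.227], TCP at [0.254, 0.571, 0.234] pointing down, gripper open.
Joint ranges: [-176.69, 176.69], [-43.24, 126.21], [12.49, 139.97], [-82, 262], [0, 151.66], [-163.58, 163.58]. Speed limits (degrees/s): [159.86, 159.86, 180, 180, 180, 180].

## Interface

Orientations are given as a 3x3 rotation matrix whose columns are the frame's x, y, z axes.
In Python, from rig import bot gives the robot as it stands.
- The arm moves only by the shell command python3 -m inch 'ROWS' [OPENING]. ROWS is a JSON object of lists of equal length, an entry for each row: "dp": the shift along the tool's x, y, z in mm, a list of three; "yaw": the turn about the tool's x in degrees. In form: {"dp": [[tx, ty, tz], ...], "yaw": [yaw, ...]}. A call has 1 to 20 rows; each row shifts and turns the commanded pose from where the row before left it, along the tool's axes as they then stand; what a row does not reach is not made up. A row lasts 1/12 s, in which the tool goes at most 41.7 mm and 7.16 degrees, less where a joint would pass 70% of its speed; a pose out of reach is approached as far as the arm can. A call is refused whole if a number of a shift passes 41.7 or a number of a turn 7.16, either way. A call with a gripper value outside its range is refused whole. OPENING is the finger opening in mm, from 0 to 87, set as the call begins (- or left out, the last holds). The fingers move at their own pace and stop on an object; the grip force is fixed at half the most. Time passes only in rows, so rows that do not move let the fingers close. It gives the time, the measured TCP pose, the force and the opening at its end, in the units of the state.
- bot.read_state(): the state, without advancing time (a new reading comes with each control period).
- bot.capture(name): name is "scene" or "side" or "wrist"; returns a dict with "color" (420x560x3 uint8, red, green, blue), "intrinsics" (3x3 intrinsics, pixels), "pose" (4x4, takes a point from camera to world coordinates). Camera axes: x right, y down, z forward; pixel columns grow to the right and rows downward; lengths in m; the calibration is good to about 2 mm. A picture is of the moment at which its call begins. There is no depth.
- bot.hand_in(): hands the job in, once; it reports no verdict.
The state is a dict: "time_s": time; "joint_positions": joint angles; "qvel": joint speeds; "tau": joint torques, N m; "position": TCP position; "tcp_rot": TCP orientation; "force": force on the tool from outside, world axes, zero at the start; "moment": the same for the moment, N m; "opening": opening from 0.0 (shut) to 1.0 (fully open).
Only numpy, scipy, OpenCV 4.12 (cv2) and the standard library are available. Lean on these libraries where they do the work, as an engineer would, in place of code of your own. Each camera call takes 0.05 s, during which the arm holds its last target.

## Task

First lift the kit case's lid open until it rests back on its stop by itself. Then lift the large thin tape roll up and off the hook under the little shelf, and stand it upright on its rim in the narrow slot in the middle of the case, fully home between the chocks on its floor, then let go. Do not drop the roll on the bench, and leave the loose things round about where they are.

Things in the scene. Friction and masses are not known exactly. Their poses are not given: they have to be found in the camera images.
- roll: Large thin tape roll (a ring), 92 mm outer and about 80 mm inner diameter, 12 mm thick, 60 g. Origin at the middle of one flat side; its z axis is the axis of the ring's hole and points from that side to the other. It hangs with its hole over the hook, its plane upright (z axis level), below the riser's board.
- roll_center (a point): Centre of the tape roll's hole, halfway through its thickness. The rim's tape is 6 mm deep radially: it lies 40 to 46 mm from this point.
- riser: Fixed small shelf on one side panel. Origin on the bench below the hanging roll; base plate 150 x 120 x 8 mm. Side panel at local y -58 to -66 mm, x 9 to 71 mm, from the base up to the board. The roll's plane is the local xz plane; as it hangs, its centre is about 124 mm above the bench. The robot's side (-x) is open.
- board_edge (a point): Middle of the lower front edge of the riser's wooden board, 210 mm above the bench. The board is 12 mm thick and covers riser-local x -24 to 84 mm, y -73 to 57 mm: it reaches over the roll, which cannot be reached from straight above but from the front with the tool tilted.
- hook_saddle (a point): Top of the level part of the hook, 164 mm above the bench, on which the roll hangs by the inner top of its hole. The hook is an 8 mm thick rod that comes from the panel along riser-local +y.
- hook_tip (a point): End of the hook, bent up: its highest point is 14 mm above the level part, and it ends 26 mm along riser-local +y from the saddle. Raise the roll at least 18 mm (there is room for 35 mm), then move it out along riser-local +y past this end.
- kit_case: Fixed grey plastic case, origin at the centre of its underside, 118 (x) x 124 (y) mm, lower part 44 mm high with 4 mm walls and a 5 mm floor; with its lid shut 104 mm high. Front faces -x, hinge along the back rim. The inside is 110 mm long in x.
- slot (a point): Middle of the slot's bottom, on the case floor (5 mm above the bench). The slot runs along the case's x axis between two black dividers, 56 mm long, 36 mm high, 4 mm thick, with 15 mm between them (local y -7.5 to 7.5 mm). Two rubber chocks on its floor, 8.5 mm high at x +-26 to 36 mm, keep the roll from rolling: fully home its centre is about 46 mm above this point, its axis along the case's y.
- lid (a joint): Hinge of the case's deep lid, 0 shut, 1.83 rad (105 degrees) fully open on its stop, where it rests by its own weight; below about 1.1 rad it falls shut.
- lid_hinge (a point): Middle of the lid's hinge line, which runs along the case's y axis, 59 mm behind the case's centre and 44 mm above the bench. The lid turns from the front up and over to the back.
- lid_handle (a point): Grip point on the lid's handle, an upright block on the lid's top at its front edge, 28 mm wide along y, 12 mm along x, standing 33 mm above the lid's top; the point is 23 mm above the lid's top, 10 mm below the handle's top, and moves with the lid. Seen from the hinge, with the lid shut, it lies 110 mm forward (-x) and 83 mm up.
- flux_bottle_a: Bystander: dropper bottle, 35 mm round, 94 mm tall, standing; origin at the middle of its underside.
- cutters: Bystander: side cutters lying flat, 41 x 122 x 11 mm.
- green_tape: Bystander: small thick tape roll lying flat, 54 mm across, 18 mm high.
- solder_spool: Bystander: solder spool, 77 x 52 x 36 mm.
- tip_cleaner: Bystander: tip cleaner, 45 mm round, 61 mm tall.
Things that resemble listed ones, but are neither listed nor needed, are in the scene too. There is more than one size of the roll; the job needs the largest.

How it is judged:
By the outcome, as a careful person would: the job done as asked, in the order asked, and still so for the second after the job is handed in, with the robot touching nothing.
It also fails if it takes over 61 s, if anything falls off the work surface, if the arm or the gripper's body presses on something with over 40 N, if the wrist force passes 120 N, or if a joint passes its speed limit or range.

## Working session

There is one attempt and no reset: what is moved stays moved. The work goes in short steps, Python scripts to look and compute and a shell command to move; the robot and the scene stay as the last step left them, time stands still between calls to the robot, and variables do not carry over. Pictures are saved under pics/ and viewed, and the job is handed in when it is done.

```bash
ls; mkdir -p pics; python3 - <<'E'
from rig import bot
import cv2,numpy as np
for n in ["scene","side","wrist"]:
    c=bot.capture(n); cv2.imwrite(f"pics/{n}0.png",cv2.cvtColor(c["color"],cv2.COLOR_RGB2BGR))
    print(n,np.round(c["intrinsics"],1).tolist(),np.round(c["pose"],3).tolist())
s=bot.read_state();print(s)
E
```

```text
pics
scene [[458.7, 0.0, 285.6], [0.0, 458.7, 213.1], [0.0, 0.0, 1.0]] [[-0.7, -0.35, 0.623, -0.385], [-0.714, 0.368, -0.596, 0.826], [-0.021, -0.861, -0.508, 0.882], [0.0, 0.0, 0.0, 1.0]]
side [[534.3, 0.0, 282.8], [0.0, 534.3, 209.8], [0.0, 0.0, 1.0]] [[-0.998, 0.05, -0.037, 0.607], [0.058, 0.551, -0.832, 1.205], [-0.021, -0.833, -0.553, 0.98], [0.0, 0.0, 0.0, 1.0]]
wrist [[355.5, 0.0, 281.1], [0.0, 355.5, 217.5], [0.0, 0.0, 1.0]] [[0.405, 0.878, 0.255, 0.184], [0.914, -0.388, -0.116, 0.603], [-0.003, 0.28, -0.96, 0.384], [0.0, 0.0, 0.0, 1.0]]
{'time_s': 0.15, 'joint_positions': array([ 5.57766832e+01,  3.02673096e+01,  8.21392542e+01,  1.28868883e-03,
        6.76889106e+01, -1.02272639e+01]), 'qvel': array([-0.01395927, -0.13951134, -0.22578296, -0.03883473, -0.00585962,
        0.00136058]), 'tau': array([ 8.07272118e-04, -4.40426552e+01, -1.76844031e+01,  6.33767992e-02,
        5.51637844e-02, -7.18694514e-05]), 'position': array([0.25383112, 0.57054671, 0.2327917 ]), 'tcp_rot': array([[-9.54388991e-04,  4.06680743e-01,  9.13569845e-01],
       [-1.36611482e-03,  9.13568879e-01, -4.06681740e-01],
       [-9.99998611e-01, -1.63617388e-03, -3.16327489e-04]]), 'force': array([0.16386585, 0.13822053, 0.25736768]), 'moment': array([-0.0079194 ,  0.00671273, -0.01110637]), 'opening': 1.0054176811132676}
```

View pics/scene0.png

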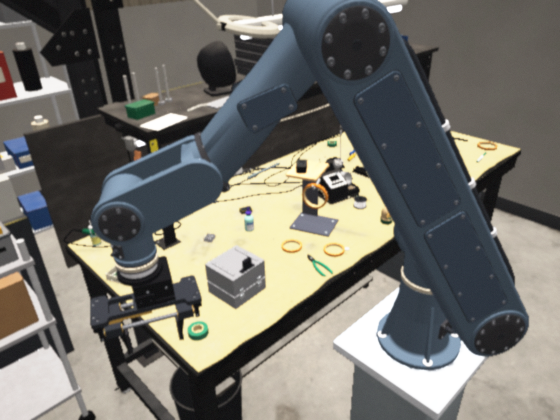

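View pics/side0.png

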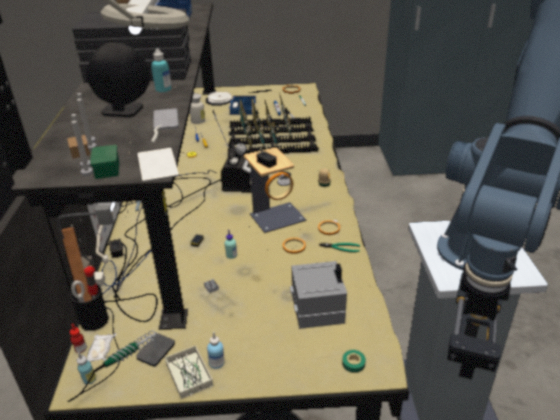

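View pics/wrist0.png

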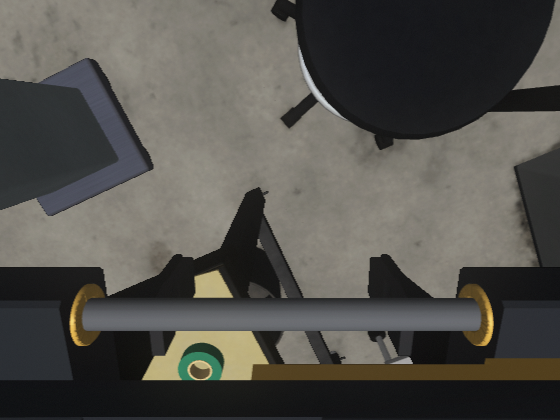

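The scene view shows the case near (236,275) with its handle at (247,263), and the riser and hanging roll near (315,200). In the side view the case is near (320,293) and the roll near (280,186). I'll enlarge both.

```bash
python3 - <<'E'
import cv2,numpy as np
a=cv2.imread("pics/side0.png");b=cv2.imread("pics/scene0.png")
A=cv2.resize(a[135:335,220:380],None,fx=3.7,fy=3,interpolation=cv2.INTER_CUBIC)
A=cv2.resize(a[135:335,220:380],(480,600),interpolation=cv2.INTER_CUBIC)
cv2.imwrite("pics/sidez.png",A)
B=cv2.resize(b[170:320,195:385],(760,600),interpolation=cv2.INTER_CUBIC)
cv2.imwrite("pics/scenez.png",B)
E
```

```text
(no output)
```

View pics/sidez.png

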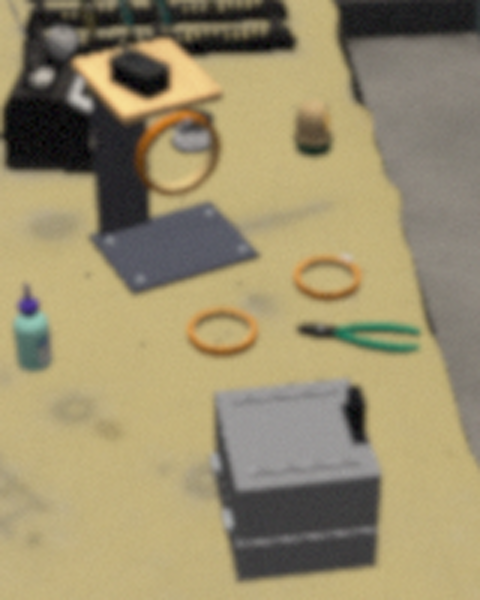

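View pics/scenez.png

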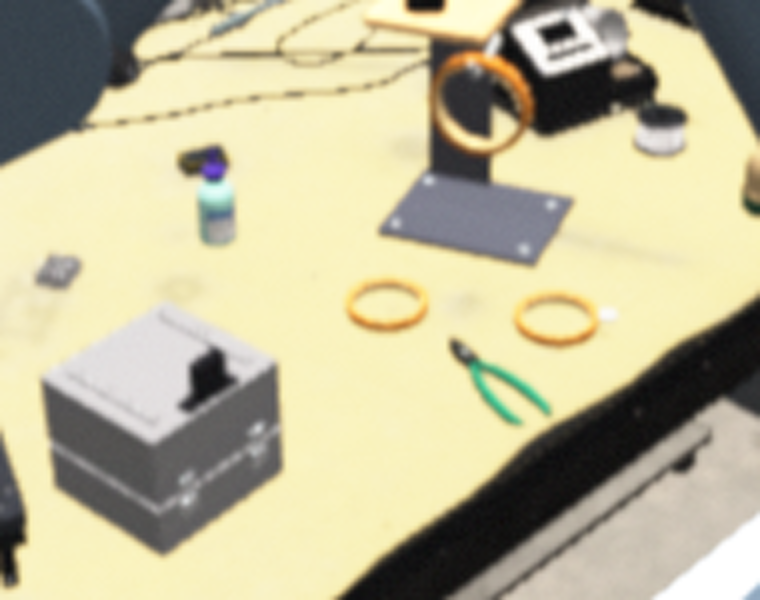

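```bash
cat > h.py <<'E'
import numpy as np,cv2
from rig import bot
def cam(n):
    c=bot.capture(n);return c
def ray(c,u,v):
    K=np.array(c["intrinsics"]);P=np.array(c["pose"])
    d=P[:3,:3]@np.linalg.solve(K,[u,v,1.]);return P[:3,3],d/np.linalg.norm(d)
def onz(c,u,v,z):
    o,d=ray(c,u,v);return o+d*(z-o[2])/d[2]
def tri(rs):
    A=np.zeros((3,3));b=np.zeros(3)
    for o,d in rs:
        M=np.eye(3)-np.outer(d,d);A+=M;b+=M@o
    p=np.linalg.solve(A,b);return p,[np.linalg.norm(np.cross(p-o,d)) for o,d in rs]
def proj(c,p):
    K=np.array(c["intrinsics"]);P=np.linalg.inv(np.array(c["pose"]))
    q=K@(P[:3,:3]@np.asarray(p)+P[:3,3]);return q[:2]/q[2]
E
python3 - <<'E'
from h import *
np.set_printoptions(precision=4,suppress=True)
cs=cam("side");cc=cam("scene")
S=lambda u,v:(220+u/3-.3,135+v/3-.3)
C=lambda u,v:(195+u/4-.4,170+v/4-.4)
print("lid")
ls=np.array([onz(cs,*S(*p),.104) for p in [(215,392),(352,380),(380,475),(235,490)]]);print(ls)
lc=np.array([onz(cc,*C(*p),.104) for p in [(168,303),(278,367),(163,443),(43,380)]]);print(lc)
print(ls.mean(0),lc.mean(0))
for l in(ls,lc):
    print([np.degrees(np.arctan2(*(a-b)[1::-1])) for a,b in((l[0],l[1]),(l[3],l[2]),(l[0],l[3]),(l[1],l[2]))])
print("base")
bs=np.array([onz(cs,*S(*p),.008) for p in [(92,238),(210,205),(258,255),(137,292)]]);print(bs)
bc=np.array([onz(cc,*C(*p),.008) for p in [(428,175),(573,202),(535,263),(380,232)]]);print(bc)
print(bs.mean(0),bc.mean(0))
for l in(bs,bc):
    print([np.degrees(np.arctan2(*(a-b)[1::-1])) for a,b in((l[0],l[1]),(l[3],l[2]),(l[0],l[3]),(l[1],l[2]))])
# roll
def mask(c,box):
    im=c["color"];h=cv2.cvtColor(im,cv2.COLOR_RGB2HSV)
    m=cv2.inRange(h,(8,140,80),(19,255,255));z=np.zeros_like(m);x0,y0,x1,y1=box;z[y0:y1,x0:x1]=m[y0:y1,x0:x1];return z
for c,n,box in((cs,'s',(262,171,296,202)),(cc,'c',(300,182,330,212))):
    m=mask(c,box);cv2.imwrite(f"pics/m{n}.png",cv2.resize(m[box[1]:box[3],box[0]:box[2]],None,fx=10,fy=10,interpolation=0))
    cn=max(cv2.findContours(m,cv2.RETR_EXTERNAL,cv2.CHAIN_APPROX_NONE)[0],key=cv2.contourArea)
    print(n,cv2.fitEllipse(cn),cv2.boundingRect(cn))
E
```

```text
lid
[[0.5414 0.1465 0.104 ]
 [0.4229 0.1403 0.104 ]
 [0.4177 0.2606 0.104 ]
 [0.5343 0.2685 0.104 ]]
[[0.5387 0.1484 0.104 ]
 [0.4197 0.145  0.104 ]
 [0.4121 0.2559 0.104 ]
 [0.528  0.2706 0.104 ]]
[0.4791 0.204  0.104 ] [0.4746 0.2049 0.104 ]
[np.float64(3.010652646882355), np.float64(3.8886091893718118), np.float64(-86.67024252119381), np.float64(-87.53290385609905)]
[np.float64(1.6714132880914996), np.float64(7.220408424279861), np.float64(-84.99598798726316), np.float64(-86.05934270504864)]
base
[[ 0.6486 -0.2413  0.008 ]
 [ 0.5165 -0.2955  0.008 ]
 [ 0.4723 -0.193   0.008 ]
 [ 0.603  -0.1372  0.008 ]]
[[ 0.641  -0.2385  0.008 ]
 [ 0.5119 -0.2945  0.008 ]
 [ 0.4705 -0.1943  0.008 ]
 [ 0.6028 -0.1372  0.008 ]]
[ 0.5601 -0.2168  0.008 ] [ 0.5566 -0.2161  0.008 ]
[np.float64(22.310291854706996), np.float64(23.133381891273956), np.float64(-66.30514327251879), np.float64(-66.68906532721016)]
[np.float64(23.448126552645864), np.float64(23.36795584205132), np.float64(-69.37861670114758), np.float64(-67.55918438672978)]
s ((279.2243347167969, 185.839599609375), (24.530366897583008, 28.383243560791016), 42.48495101928711) (265, 171, 25, 27)
c ((314.84429931640625, 194.58160400390625), (21.247343063354492, 24.73101234436035), 114.64930725097656) (303, 182, 26, 21)
```

I now have rough positions: case centre near (0.477, 0.205) with a yaw of about 4°, and riser yaw of about 23°. The moves can't tilt the tool, so it stays pointing straight down. Next I'll go above the handle for a wrist look.

```bash
python3 -m inch '{"dp":[[0,-19,22],[0,-19,22],[0,-19,22],[0,-19,22],[0,-19,22],[0,-19,22],[0,-19,22],[0,-19,22],[0,-19,22],[0,-19,22],[0,-19,22],[0,-19,22],[0,-19,22],[0,-19,22],[0,0,0],[0,0,0]],"yaw":[0,0,0,0,0,0,0,0,0,0,-7,-7,-7,-7,0,0]}'
python3 - <<'E'
from h import *
s=bot.read_state();np.set_printoptions(precision=4,suppress=True);print(s["position"],s["tcp_rot"],s["joint_positions"])
for n in["scene","side","wrist"]:
    c=cam(n);cv2.imwrite(f"pics/{n}1.png",cv2.cvtColor(c["color"],cv2.COLOR_RGB2BGR))
E
```

```text
time_s: 1.58
position: [0.446, 0.2135, 0.2335]
tcp_rot: [[0.0, -0.065, 0.998], [0.0, 0.998, 0.065], [-1.0, 0.0, 0.0]]
force: [-1.2, -0.7, -0.7]
opening: 1.001
[0.446  0.2135 0.2335] [[ 0.0002 -0.0652  0.9979]
 [ 0.0003  0.9979  0.0652]
 [-1.      0.0003  0.0002]] [ 12.5951  20.2071 100.4742   0.0159  59.3029 -81.1496]
```

View pics/wrist1.png

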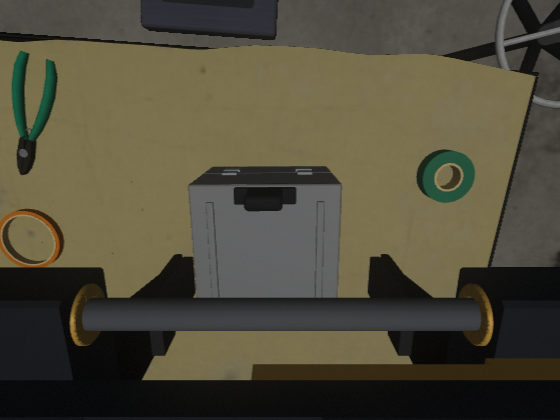

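View pics/side1.png

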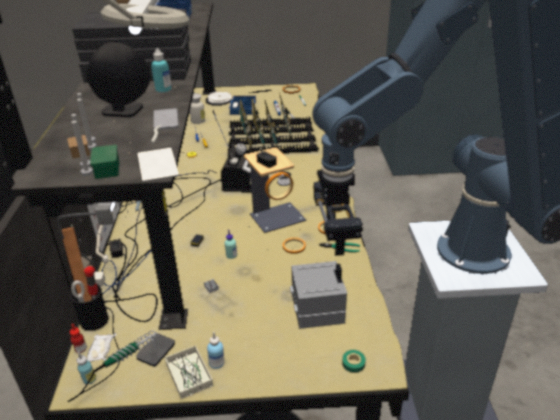

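View pics/scene1.png

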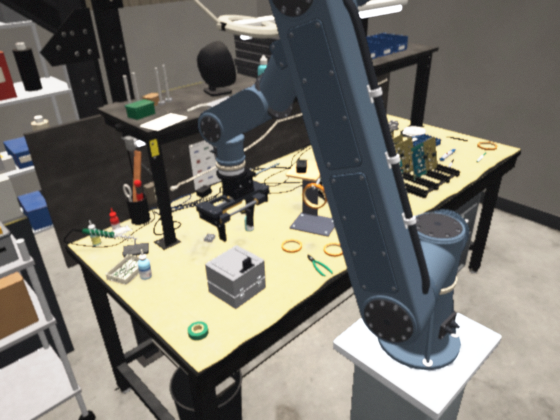

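The wrist view shows the lid's front edge from (191,184) to (340,184), and the handle block spans about (246–282, 190–210). I'll turn these into coordinates.

```bash
python3 - <<'E'
from h import *
np.set_printoptions(precision=4,suppress=True)
c=cam("wrist");im=cv2.cvtColor(c["color"],cv2.COLOR_RGB2BGR)
cv2.imwrite("pics/hz.png",cv2.resize(im[160:300,180:350],(680,560),interpolation=cv2.INTER_CUBIC))
print(np.array(c["pose"]))
for p,z in [((191,184.5),.104),((340,184.5),.104),((195,296),.104),((338,296),.104),((246,209),.137),((281,209),.137)]:
    print(p,onz(c,*p,z))
E
```

```text
[[-0.0707  0.958   0.278   0.3674]
 [ 0.9975  0.068   0.0192  0.2104]
 [-0.0005  0.2787 -0.9604  0.3846]
 [ 0.      0.      0.      1.    ]]
(191, 184.5) [0.4263 0.1421 0.104 ]
(340, 184.5) [0.4179 0.261  0.104 ]
(195, 296) [0.5256 0.1456 0.104 ]
(338, 296) [0.5167 0.2709 0.104 ]
(246, 209) [0.4345 0.1896 0.137 ]
(281, 209) [0.4328 0.2148 0.137 ]
```

View pics/hz.png

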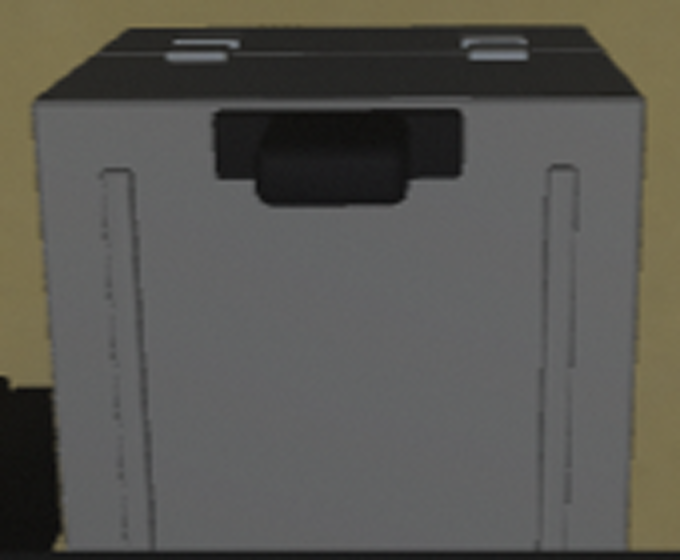

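```bash
python3 -m inch '{"dp":[[0,-5,-9],[0,-5.5,-9],[20,0,0],[20,0,0],[20,0,0],[20,0,0],[14,0,0],[10,0,0],[8,0,0],[0,0,0],[0,0,0]],"yaw":[0,0,0,0,0,0,0,0,0,0,0]}'
python3 -m inch '{"dp":[[0,0,0],[0,0,0],[0,0,0],[0,0,0],[0,0,0],[0,0,0],[0,0,0],[0,0,0]],"yaw":[0,0,0,0,0,0,0,0]}' 0
```

```text
time_s: 2.7
position: [0.427, 0.2027, 0.1216]
tcp_rot: [[-0.001, -0.07, 0.998], [-0.0, 0.998, 0.07], [-1.0, -0.0, -0.001]]
force: [0.4, 0.5, 0.3]
opening: 0.998
time_s: 3.37
position: [0.4278, 0.2027, 0.1216]
tcp_rot: [[0.0, -0.069, 0.998], [-0.0, 0.998, 0.069], [-1.0, -0.0, 0.0]]
force: [-0.4, 0.0, -0.5]
opening: 0.483
```

```bash
python3 -m inch '{"dp":[[0,0,0],[0,0,0],[0,0,0],[0,0,0],[0,0,0],[0,0,0]],"yaw":[0,0,0,0,0,0]}'
python3 - <<'E'
import numpy as np
# grasp pt relative to hinge in lid-rotation plane; grasp z = .1216+.008
fx,fz=-.110,.0856
r=np.hypot(fx,fz);a0=np.arctan2(fz,-fx)
prev=(fx,fz)
for d in range(5,106,5):
    a=a0+np.radians(d);p=(-r*np.cos(a),r*np.sin(a))
    print(d,"dpx %.1f dpz %.1f"%(-(p[1]-prev[1])*1e3,(p[0]-prev[0])*1e3));prev=p
E
```

```text
time_s: 3.87
position: [0.4278, 0.2004, 0.1214]
tcp_rot: [[-0.001, -0.072, 0.997], [-0.004, 0.997, 0.072], [-1.0, -0.004, -0.001]]
force: [0.8, -10.1, 0.3]
opening: 0.32
5 dpx -9.3 dpz 7.9
10 dpx -8.5 dpz 8.7
15 dpx -7.8 dpz 9.4
20 dpx -6.9 dpz 10.0
25 dpx -6.0 dpz 10.6
30 dpx -5.1 dpz 11.1
35 dpx -4.1 dpz 11.5
40 dpx -3.1 dpz 11.8
45 dpx -2.0 dpz 12.0
50 dpx -1.0 dpz 12.1
55 dpx 0.1 dpz 12.2
60 dpx 1.1 dpz 12.1
65 dpx 2.2 dpz 12.0
70 dpx 3.2 dpz 11.7
75 dpx 4.2 dpz 11.4
80 dpx 5.2 dpz 11.0
85 dpx 6.2 dpz 10.5
90 dpx 7.0 dpz 9.9
95 dpx 7.9 dpz 9.3
100 dpx 8.7 dpz 8.5
105 dpx 9.4 dpz 7.8
```

The grip holds: the opening is 28 mm, which is the handle's width. I'll shift sideways to relieve the lateral force, then follow the arc.

```bash
python3 -m inch '{"dp":[[0,-2.2,0],[-4.6,0,3.9],[-4.6,0,4],[-4.3,0,4.3],[-4.2,0,4.4],[-3.9,0,4.7],[-3.9,0,4.7],[-3.5,0,5],[-3.4,0,5],[-3,0,5.3],[-3,0,5.3],[-2.6,0,5.5],[-2.5,0,5.6],[-4.1,0,11.5],[-3.1,0,11.8],[0,0,0]],"yaw":[0,0,0,0,0,0,0,0,0,0,0,0,0,0,0,0]}'
```

```text
time_s: 5.2
position: [0.5124, 0.2065, 0.1744]
tcp_rot: [[0.007, -0.069, 0.998], [0.001, 0.998, 0.069], [-1.0, 0.0, 0.007]]
force: [-3.2, -2.1, 7.5]
opening: 0.315
```

```bash
python3 -m inch '{"dp":[[-2,0,12],[-1,0,12.1],[0,0,12.2],[1.1,0,12.1],[2.2,0,12],[3.2,0,11.7],[4.2,0,11.4],[5.2,0,11],[6.2,0,10.5],[7,0,9.9],[0,0,0],[0,0,0]],"yaw":[0,0,0,0,0,0,0,0,0,0,0,0]}'
python3 - <<'E'
from h import *
for n in["scene","side"]:
    c=cam(n);cv2.imwrite(f"pics/{n}2.png",cv2.cvtColor(c["color"],cv2.COLOR_RGB2BGR)[100:400,180:480])
E
```

```text
time_s: 6.2
position: [0.6261, 0.2149, 0.1466]
tcp_rot: [[0.006, -0.069, 0.998], [0.002, 0.998, 0.069], [-1.0, 0.001, 0.006]]
force: [3.7, 2.6, 4.2]
opening: 0.316
```

View pics/side2.png

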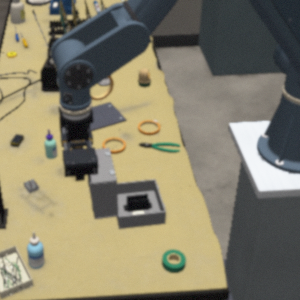

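View pics/scene2.png

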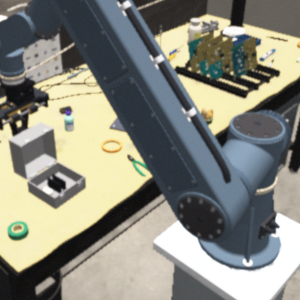

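The lid is at about 90°, with the fingers still on the handle. I'll carry it further, then release and lift clear.

```bash
python3 -m inch '{"dp":[[4,0,4.7],[4,0,4.6],[4.4,0,4.3],[2,0,2],[0,0,0]],"yaw":[0,0,0,0,0]}'
python3 -m inch '{"dp":[[0,0,0],[0,0,0],[0,0,0],[0,0,0],[0,0,0],[0,0,0]],"yaw":[0,0,0,0,0,0]}' 60
python3 -m inch '{"dp":[[-10,0,0],[-20,0,0],[-25,0,0],[-25,0,0],[-20,0,0],[0,0,0],[0,0,0],[0,0,0]],"yaw":[0,0,0,0,0,0,0,0]}'
python3 - <<'E'
from h import *
for n in["scene","side","wrist"]:
    c=cam(n);im=cv2.cvtColor(c["color"],cv2.COLOR_RGB2BGR)
    cv2.imwrite(f"pics/{n}3.png",im if n=="wrist" else cv2.resize(im[150:350,180:360],(720,600)) )
E
```

```text
time_s: 6.72
position: [0.6406, 0.216, 0.1327]
tcp_rot: [[0.004, -0.069, 0.998], [0.002, 0.998, 0.069], [-1.0, 0.001, 0.004]]
force: [4.8, 3.3, 5.2]
opening: 0.317
time_s: 7.22
position: [0.6381, 0.215, 0.1312]
tcp_rot: [[-0.002, -0.069, 0.998], [-0.0, 0.998, 0.069], [-1.0, -0.0, -0.002]]
force: [1.1, 1.0, 0.5]
opening: 0.654
time_s: 7.88
position: [0.638, 0.215, 0.2312]
tcp_rot: [[-0.002, -0.069, 0.998], [-0.0, 0.998, 0.069], [-1.0, -0.0, -0.002]]
force: [-0.4, 0.4, -0.5]
opening: 0.692
```

View pics/side3.png

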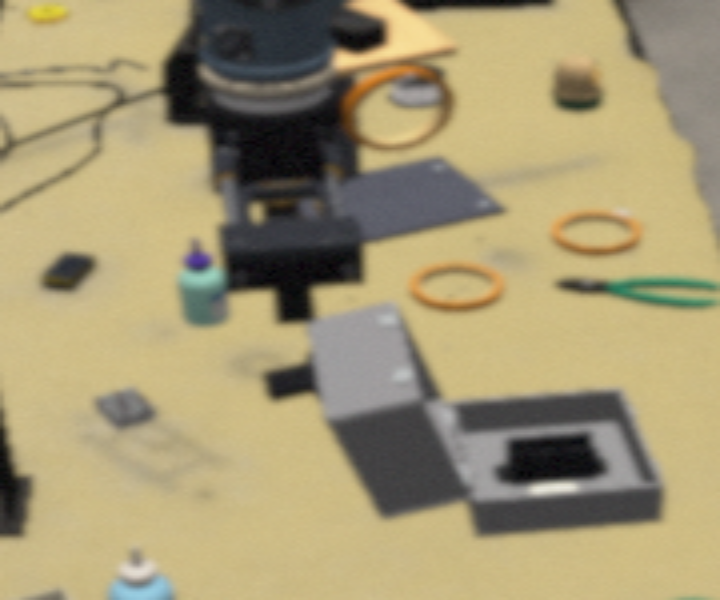

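View pics/scene3.png

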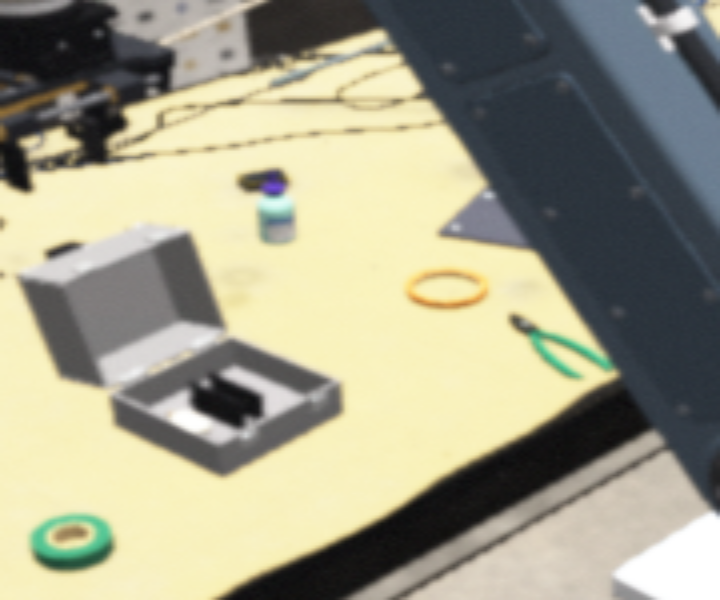

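View pics/wrist3.png

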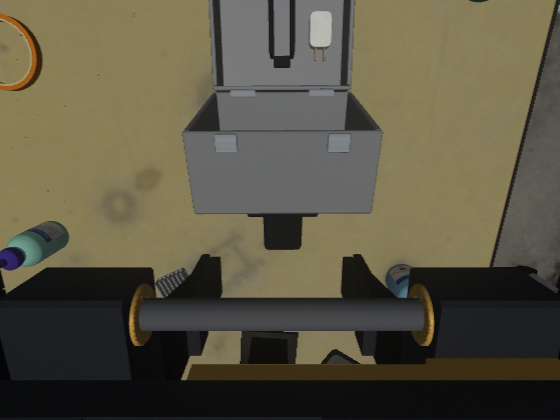

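The lid rests open past upright with nothing holding it. The dividers are visible at wrist px (272–293, 0–65), and a white object lies beside the slot. Next I'll triangulate the roll and the board.

```bash
python3 - <<'E'
from h import *
np.set_printoptions(precision=4,suppress=True)
import pickle
cs=cam("side");cc=cam("scene")
S=lambda u,v:(220+u/3-.3,135+v/3-.3)
C=lambda u,v:(195+u/4-.4,170+v/4-.4)
print("roll",tri([ray(cs,*S(176.5,152)),ray(cc,*C(483,102))]))
# board top corners side view z=.222
for p in [(72,58),(178,38),(222,92),(122,112)]: print(onz(cs,*S(*p),.222))
print("underside front edge");
for p in [(222,97),(122,121)]: print(onz(cs,*S(*p),.210))
print("block base side")
for p in [(110,80),(140,95),(168,85)]: print(onz(cs,*S(*p),.222))
E
```

```text
roll (array([ 0.5549, -0.2183,  0.1252]), [np.float64(4.538899485932415e-05), np.float64(4.5388994859335185e-05)])
[ 0.6572 -0.2525  0.222 ]
[ 0.5474 -0.2863  0.222 ]
[ 0.5107 -0.1666  0.222 ]
[ 0.609  -0.1363  0.222 ]
underside front edge
[ 0.5099 -0.1781  0.21  ]
[ 0.6095 -0.14    0.21  ]
block base side
[ 0.6194 -0.2018  0.222 ]
[ 0.5907 -0.1682  0.222 ]
[ 0.5625 -0.1859  0.222 ]
```

```bash
python3 -m inch '{"dp":[[-30,0,0],[-38,-24.8,-9.4],[0,-24.8,-9.4],[0,-24.8,-9.4],[0,-24.8,-9.4],[0,-24.8,-9.4],[0,-24.8,-9.4],[0,-24.8,-9.4],[0,-24.8,-9.4],[0,-24.8,-9.4],[0,-24.8,-9.4],[0,-24.8,-9.4],[0,-24.8,-9.4],[0,-24.8,-9.4],[0,-24.8,-9.4],[0,-24.8,-9.4],[0,-24.8,-9.4],[0,-24.8,-9.4],[0,-24.8,-9.4]],"yaw":[0,0,0,0,0,0,0,0,0,0,0,0,0,0,0,0,0,0,0]}' 40
python3 -m inch '{"dp":[[0,0,0],[0,0,0],[0,0,0],[0,0,0],[0,0,0]],"yaw":[-6.3,-6.3,-6.3,0,0]}'
python3 - <<'E'
from h import *
c=cam("wrist");cv2.imwrite("pics/wrist4.png",cv2.cvtColor(c["color"],cv2.COLOR_RGB2BGR))
print(bot.read_state()["position"])
E
```

```text
time_s: 9.72
position: [0.5012, -0.2404, 0.2954]
tcp_rot: [[-0.001, -0.069, 0.998], [0.001, 0.998, 0.069], [-1.0, 0.001, -0.001]]
force: [0.0, 0.3, -1.0]
opening: 0.459
time_s: 10.13
position: [0.5017, -0.2392, 0.2955]
tcp_rot: [[-0.001, -0.386, 0.922], [0.001, 0.922, 0.386], [-1.0, 0.001, -0.0]]
force: [0.8, 0.1, -0.2]
opening: 0.461
[ 0.50177908 -0.23914175  0.29556799]
```

View pics/wrist4.png

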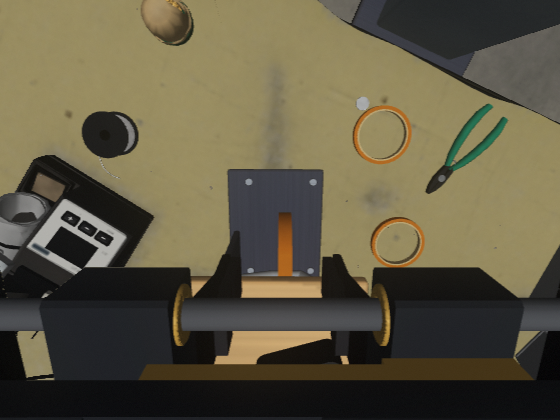

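The wrist view shows the riser's base plate square-on, so the yaw is right. The ring is edge-on at columns 279–292, its front at row 212, and the board's front edge is near row 278. I'll measure these in riser axes.

```bash
python3 - <<'E'
from h import *
np.set_printoptions(precision=4,suppress=True)
c=cam("wrist");im=cv2.cvtColor(c["color"],cv2.COLOR_RGB2BGR)
cv2.imwrite("pics/r4.png",cv2.resize(im[160:390,200:370],(592,800))[:600]); cv2.imwrite("pics/r4.png",cv2.resize(im[165:345,215:365],(500,600)))
h=cv2.cvtColor(im,cv2.COLOR_BGR2HSV);m=cv2.inRange(h,(5,150,80),(16,255,255));m[:, :260]=0;m[:,310:]=0;m[:200]=0;m[275:]=0
for y in range(208,276,4):
    xs=np.where(m[y])[0]; print(y,xs.min() if len(xs) else None,xs.max() if len(xs) else None,end="; ")
s=bot.read_state();R=s["tcp_rot"];t=s["position"]
def L(p): return (R.T@(p-t))*1e3
print()
print("roll front z.124",onz(c,285.5,212,.124),L(onz(c,285.5,212,.124)))
print("ring upper near z.155",L(onz(c,285.5,265,.158)))
for p in [(229,170),(322,170),(230,277)]: print("plate",onz(c,*p,.008),L(onz(c,*p,.008)))
for p in [(220,278),(355,278)]: print("board",onz(c,*p,.222),L(onz(c,*p,.222)),L(onz(c,*p,.21)))
E
```

```text
208 None None; 212 None None; 216 279 290; 220 279 290; 224 279 291; 228 279 291; 232 279 291; 236 279 291; 240 278 291; 244 278 291; 248 278 291; 252 278 291; 256 278 291; 260 278 291; 264 278 291; 268 278 291; 272 278 291; 
roll front z.124 [ 0.5109 -0.23    0.124 ] [171.6469   4.7917  11.922 ]
ring upper near z.155 [137.6339   4.5635  50.9502]
plate [ 0.5171 -0.3018  0.008 ] [287.6189 -63.8577 -10.0618]
plate [ 0.4725 -0.1957  0.008 ] [287.678   51.2035 -10.1502]
plate [ 0.6525 -0.2498  0.008 ] [287.5688 -68.3227 134.86  ]
board [ 0.5478 -0.2649  0.222 ] [ 73.6162 -41.6261  32.4542] [ 85.6132 -43.8846  38.2801]
board [ 0.5116 -0.1787  0.222 ] [73.6643 51.8868 32.3905] [85.6638 54.6214 38.213 ]
```

View pics/r4.png

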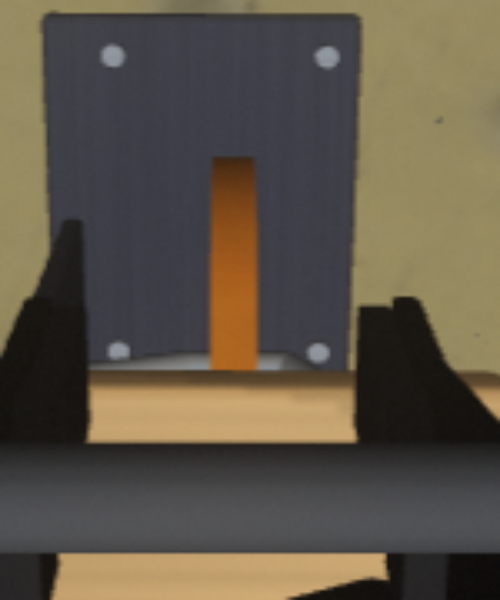

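Everything agrees: the ring is 4.6 mm along tool +y, its front rim is 12 mm ahead, and the board edge is about 34 mm ahead. Only the fingers need to pass in front of the board, with the gripper body staying above it (at least 222 mm). The fingertips can then pinch the ring's upper front rim with the tool vertical. I'll go down in stages.

```bash
python3 -m inch '{"dp":[[0,2.3,10],[0,2.3,10.5],[20,0,0],[20,0,0],[20,0,0],[20,0,0],[10,0,0],[0,0,0],[0,0,0]],"yaw":[0,0,0,0,0,0,0,0,0]}'
python3 - <<'E'
from h import *
c=cam("wrist");im=cv2.cvtColor(c["color"],cv2.COLOR_RGB2BGR);cv2.imwrite("pics/wrist5.png",cv2.resize(im[150:360,150:420],(771,600)))
c=cam("side");im=cv2.cvtColor(c["color"],cv2.COLOR_RGB2BGR);cv2.imwrite("pics/side5.png",cv2.resize(im[100:240,210:370],(685,600)))
c=cam("scene");im=cv2.cvtColor(c["color"],cv2.COLOR_RGB2BGR);cv2.imwrite("pics/scene5.png",cv2.resize(im[120:260,240:400],(685,600)))
E
```

```text
time_s: 10.98
position: [0.5196, -0.2267, 0.2058]
tcp_rot: [[-0.0, -0.389, 0.921], [0.0, 0.921, 0.389], [-1.0, 0.0, -0.0]]
force: [1.2, -0.5, 0.1]
opening: 0.459
```

View pics/wrist5.png

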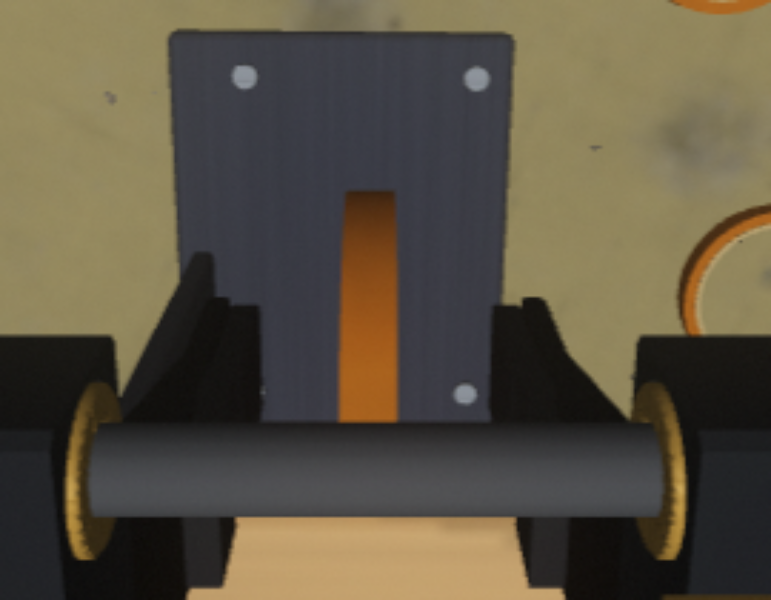

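View pics/side5.png

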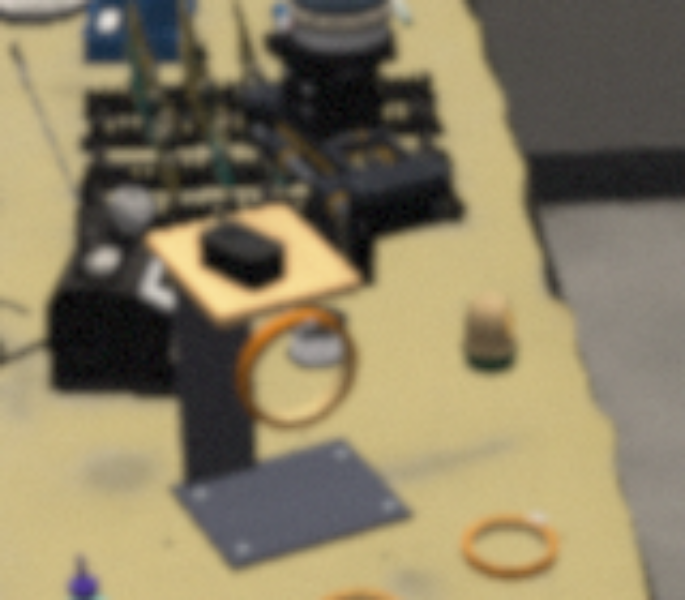

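View pics/scene5.png

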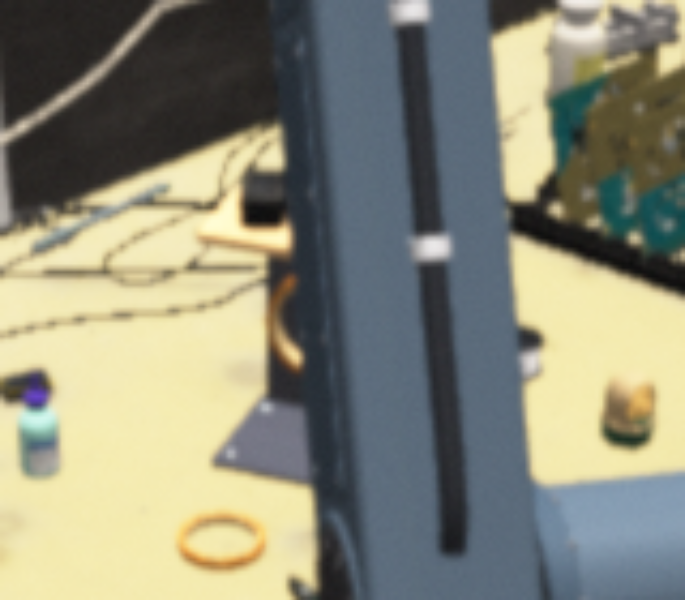

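```bash
python3 - <<'E'
from h import *
np.set_printoptions(precision=4,suppress=True)
c=cam("wrist");s=bot.read_state();R=s["tcp_rot"];t=s["position"]
print("cam in tool",R.T@(np.array(c["pose"])[:3,3]-t),R.T@np.array(c["pose"])[:3,:3])
def L(p): return (R.T@(p-t))*1e3
Z=lambda u,v:(150+u/2.8556,150+v/2.857)
print(L(onz(c,*Z(369,192),.124)),L(onz(c,*Z(369,400),.158)))
print("tips", [L(onz(c,*Z(*p),.2058-.011)) for p in((260,308),(491,308))])
print("tcp px",proj(c,t), proj(c,t+R[:,0]*.011+R[:,1]*.02))
E
```

```text
cam in tool [-0.1511  0.0006 -0.0765] [[ 0.0004 -0.2797  0.9601]
 [ 1.      0.0016  0.    ]
 [-0.0015  0.9601  0.2797]]
[83.2781 -0.6656 -8.3896] [49.3373 -0.476  29.0986]
tips [array([ 12.5247, -19.2041,  -7.9375]), array([12.4246, 20.9004, -8.0479])]
tcp px [279.6547 283.9936] [319.9055 273.9145]
```

```bash
python3 -m inch '{"dp":[[0,-0.8,1.5],[10,0,0],[10,0,0],[10,0,0],[4,0,0],[2,0,0],[0,0,0],[0,0,0]],"yaw":[0,0,0,0,0,0,0,0]}'

```

```text
time_s: 11.85
position: [0.5207, -0.2273, 0.1697]
tcp_rot: [[-0.0, -0.389, 0.921], [0.0, 0.921, 0.389], [-1.0, 0.0, -0.0]]
force: [0.8, 0.5, -0.4]
opening: 0.462
```

```bash
python3 -m inch '{"dp":[[2,0,0],[1.5,0,0],[1,0,0],[0.5,0,0],[0,0,0],[0,0,0]],"yaw":[0,0,0,0,0,0]}'
python3 - <<'E'
from h import *
np.set_printoptions(precision=4,suppress=True)
c=cam("wrist");im=cv2.cvtColor(c["color"],cv2.COLOR_RGB2BGR);cv2.imwrite("pics/wrist6.png",cv2.resize(im[150:360,150:420],(771,600)))
c=cam("side");im=cv2.cvtColor(c["color"],cv2.COLOR_RGB2BGR);cv2.imwrite("pics/side6.png",cv2.resize(im[110:230,210:330],(600,600),interpolation=cv2.INTER_CUBIC))
E
```

```text
time_s: 12.35
position: [0.5212, -0.2276, 0.1672]
tcp_rot: [[0.002, -0.389, 0.921], [-0.001, 0.921, 0.389], [-1.0, -0.002, 0.001]]
force: [-2.4, 1.5, 10.6]
opening: 0.459
```

View pics/wrist6.png

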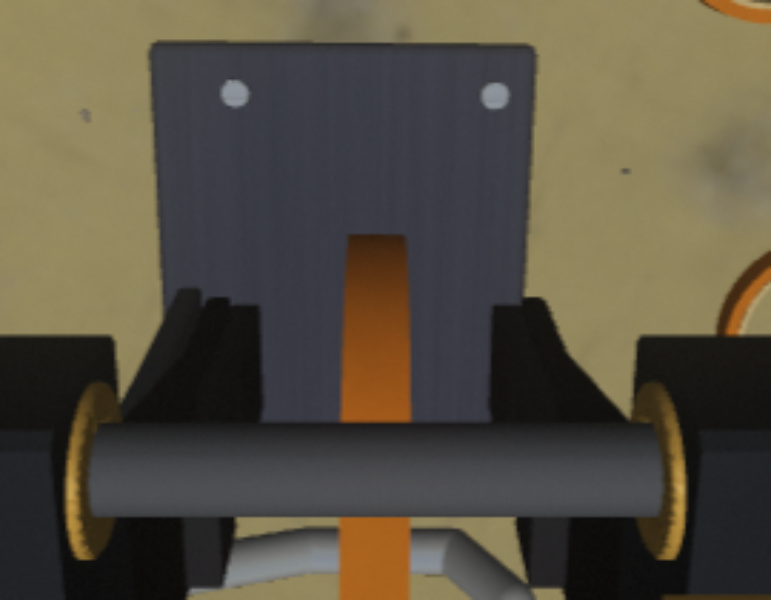

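View pics/side6.png

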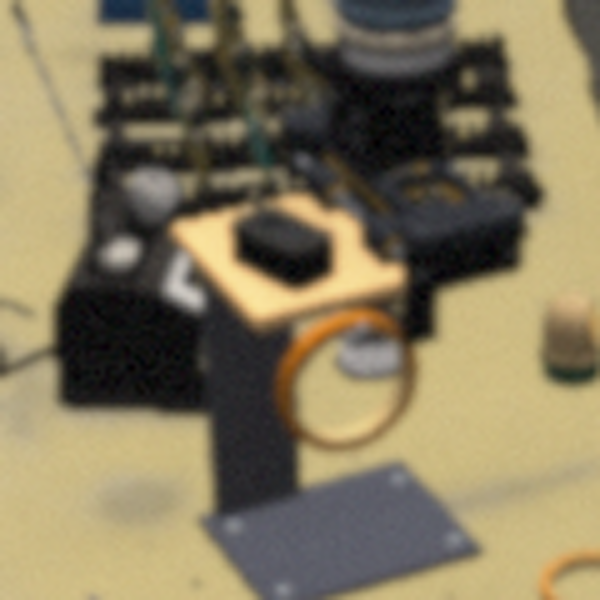

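The wrist view shows the ring between the fingers, front at (376,235) in the zoom, and the hook now visible. The gripper touches the board lightly (10 N) at TCP z = 0.167, so this is as low as it goes. I'll check the geometry.

```bash
python3 - <<'E'
from h import *
np.set_printoptions(precision=4,suppress=True)
c=cam("wrist");s=bot.read_state();R=s["tcp_rot"];t=s["position"]
def L(p): return (R.T@(p-t))*1e3
Z=lambda u,v:(150+u/2.8556,150+v/2.857)
print(t,s["force"],s["moment"],L(onz(c,*Z(376,235),.124)))
print("hook",L(onz(c,*Z(320,550),.160)), onz(c,*Z(320,550),.160))
E
```

```text
[ 0.5212 -0.2276  0.1672] [-2.0266  0.5309 11.1521] [0.4187 0.2488 0.0359] [ 43.2015   1.0044 -11.105 ]
hook [ 7.2918 -9.0888 36.9415] [ 0.5588 -0.2216  0.16  ]
```

```bash
python3 -m inch '{"dp":[[-2,0.8,0],[0,0,2],[0,0,0],[0,0,0]],"yaw":[0,0,0,0]}'
```

```text
time_s: 12.83
position: [0.5219, -0.2261, 0.1674]
tcp_rot: [[-0.001, -0.389, 0.921], [-0.001, 0.921, 0.389], [-1.0, -0.0, -0.001]]
force: [-4.5, -1.4, 6.2]
opening: 0.459
```

```bash
python3 -m inch '{"dp":[[0,0,0],[0,0,0],[0,0,0],[0,0,0],[0,0,0],[0,0,0],[0,0,0],[0,0,0],[0,0,0],[0,0,0]],"yaw":[0,0,0,0,0,0,0,0,0,0]}' 4
python3 - <<'E'
from h import *
c=cam("wrist");im=cv2.cvtColor(c["color"],cv2.COLOR_RGB2BGR);cv2.imwrite("pics/wrist7.png",cv2.resize(im[150:360,150:420],(771,600)))
print(bot.read_state()["opening"]*87)
c=cam("side");im=cv2.cvtColor(c["color"],cv2.COLOR_RGB2BGR);cv2.imwrite("pics/side7.png",cv2.resize(im[110:230,210:330],(600,600),interpolation=cv2.INTER_CUBIC))
E
```

```text
time_s: 13.67
position: [0.5222, -0.2265, 0.1674]
tcp_rot: [[0.0, -0.389, 0.921], [-0.001, 0.921, 0.389], [-1.0, -0.001, -0.0]]
force: [-4.0, -2.3, 5.9]
opening: 0.106
9.029730829502375
```

View pics/wrist7.png

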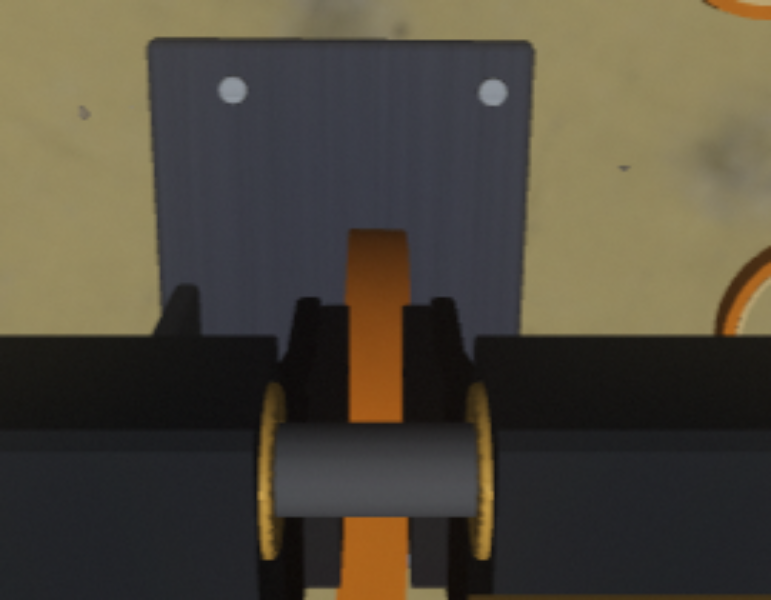

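View pics/side7.png

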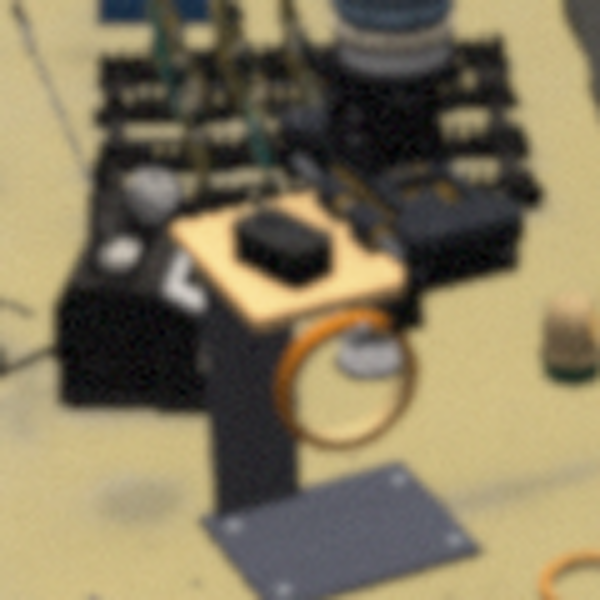

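```bash
python3 -m inch '{"dp":[[0,0,0],[0,0,0],[0,0,0],[0,0,0]],"yaw":[0,0,0,0]}' 0; python3 -c "
from rig import bot;print(bot.read_state()['opening']*87)"
```

```text
time_s: 14.1
position: [0.5222, -0.2266, 0.1674]
tcp_rot: [[0.0, -0.389, 0.921], [-0.001, 0.921, 0.389], [-1.0, -0.001, -0.0]]
force: [-3.3, -2.7, 5.7]
opening: 0.105
9.099179720981057
```

The fingers have stopped on the ring's rim, since the opening stays at 9.1 mm against a command of 0. I'll lift gently and check.

```bash
python3 -m inch '{"dp":[[-1,0,0],[-1.5,0,0],[-2,0,0],[-2,0,0],[-2,0,0],[-2,0,0],[0,0,0]],"yaw":[0,0,0,0,0,0,0]}'
python3 - <<'E'
from h import *
c=cam("wrist");im=cv2.cvtColor(c["color"],cv2.COLOR_RGB2BGR);cv2.imwrite("pics/wrist8.png",cv2.resize(im[150:360,150:420],(771,600)))
print(bot.read_state()["opening"]*87)
c=cam("side");im=cv2.cvtColor(c["color"],cv2.COLOR_RGB2BGR);cv2.imwrite("pics/side8.png",cv2.resize(im[110:230,210:330],(600,600),interpolation=cv2.INTER_CUBIC))
E
```

```text
time_s: 14.68
position: [0.5217, -0.2254, 0.1775]
tcp_rot: [[-0.001, -0.389, 0.921], [0.001, 0.921, 0.389], [-1.0, 0.001, -0.001]]
force: [-3.2, -0.7, -0.7]
opening: 0.101
8.833508264065
```

View pics/wrist8.png

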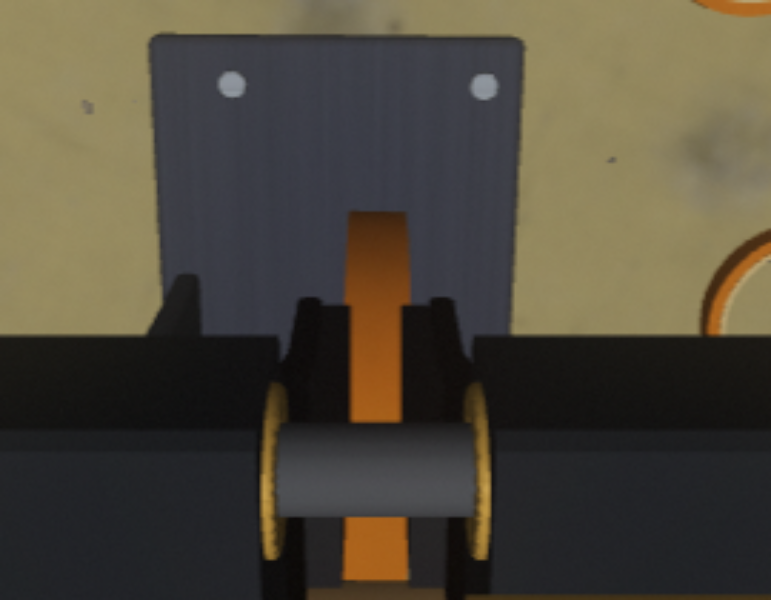

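View pics/side8.png

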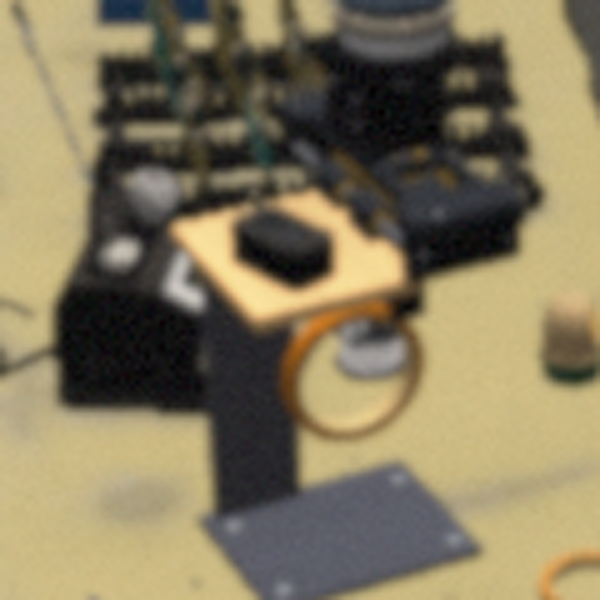

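```bash
python3 -m inch '{"dp":[[-2,0,0],[-2,0,0],[-2,0,0],[-2,0,0],[-2,0,0],[-2,0,0],[-2,0,0],[0,0,0],[0,0,0]],"yaw":[0,0,0,0,0,0,0,0,0]}'
python3 - <<'E'
from h import *
c=cam("wrist");im=cv2.cvtColor(c["color"],cv2.COLOR_RGB2BGR);cv2.imwrite("pics/wrist9.png",cv2.resize(im[150:360,150:420],(771,600)))
print(bot.read_state()["opening"]*87)
c=cam("side");im=cv2.cvtColor(c["color"],cv2.COLOR_RGB2BGR);cv2.imwrite("pics/side9.png",cv2.resize(im[110:230,210:330],(600,600),interpolation=cv2.INTER_CUBIC))
E
```

```text
time_s: 15.53
position: [0.522, -0.2258, 0.1918]
tcp_rot: [[-0.0, -0.389, 0.921], [-0.0, 0.921, 0.389], [-1.0, -0.0, -0.0]]
force: [-4.5, -0.6, 0.2]
opening: 0.103
9.023568809485424
```

View pics/wrist9.png

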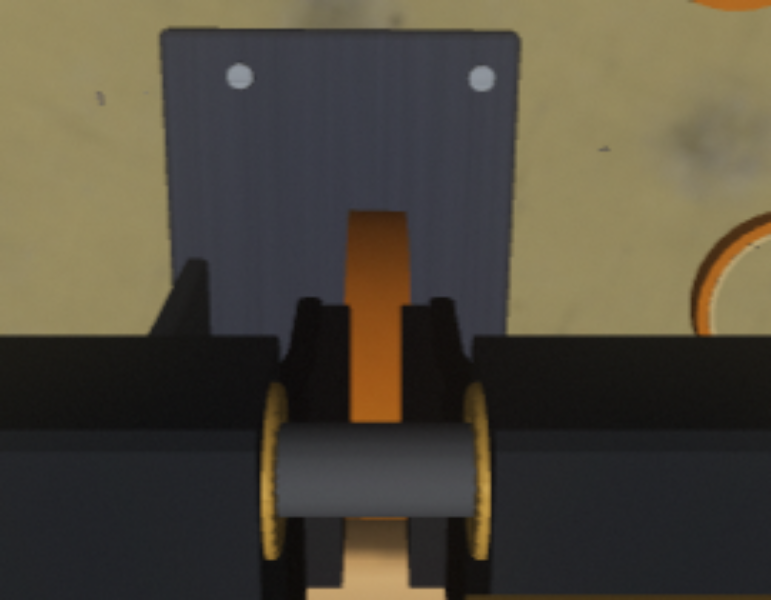

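View pics/side9.png

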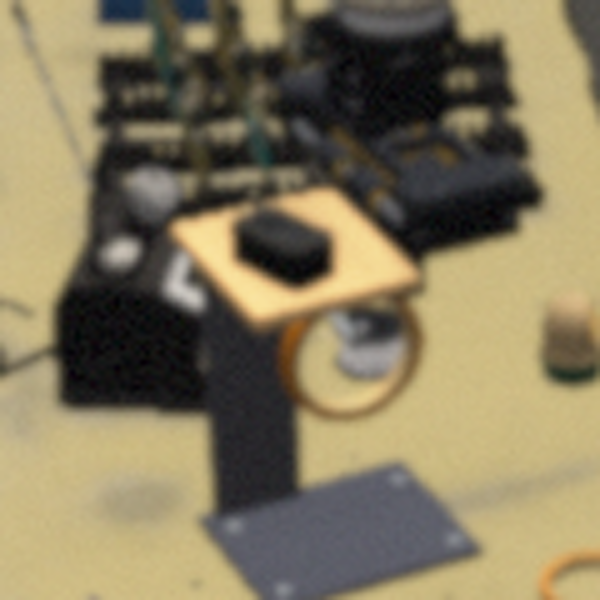

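The roll is rigidly held and has risen about 20 mm: its bottom moved from row 447 to 417 in the zoomed side view, and its wrist-view position is unchanged. I'll raise it a little more, ease off the board edge, then move out along +y past the hook.

```bash
python3 -m inch '{"dp":[[-2,0,-1],[-2,0,-1],[-1.5,0,-0.5],[0,0,0],[0,4,0],[0,6,0],[0,6,0],[0,6,0],[0,6,0],[0,6,0],[0,6,0],[0,6,0],[0,6,0],[0,6,0],[0,6,0],[0,6,0],[0,0,0],[0,0,0]],"yaw":[0,0,0,0,0,0,0,0,0,0,0,0,0,0,0,0,0,0]}'
python3 - <<'E'
from h import *
c=cam("wrist");im=cv2.cvtColor(c["color"],cv2.COLOR_RGB2BGR);cv2.imwrite("pics/wrist10.png",cv2.resize(im[150:360,150:420],(771,600)))
print(bot.read_state()["opening"]*87)
c=cam("side");im=cv2.cvtColor(c["color"],cv2.COLOR_RGB2BGR);cv2.imwrite("pics/side10.png",cv2.resize(im[110:230,210:330],(600,600),interpolation=cv2.INTER_CUBIC))
E
```

```text
time_s: 17.13
position: [0.4926, -0.1619, 0.197]
tcp_rot: [[0.0, -0.389, 0.921], [-0.0, 0.921, 0.389], [-1.0, -0.0, -0.0]]
force: [0.5, 0.5, -0.6]
opening: 0.104
8.837564831870491
```

View pics/wrist10.png

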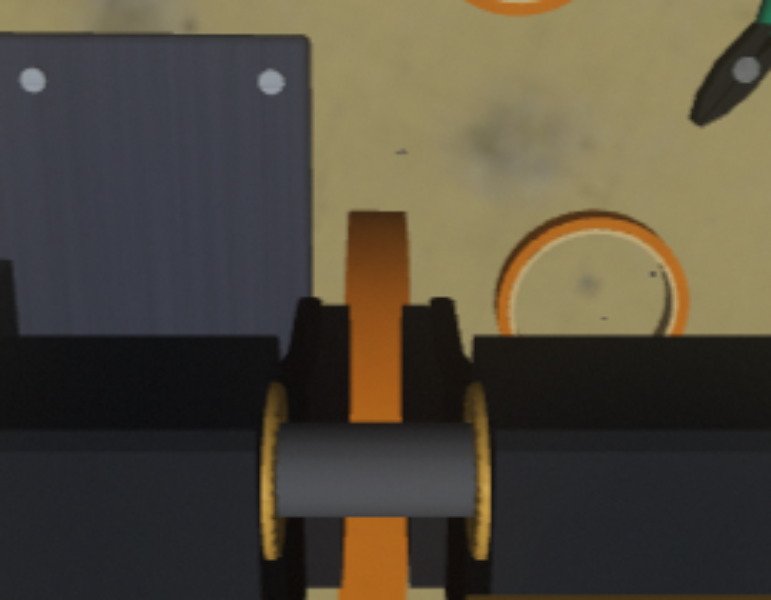

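View pics/side10.png

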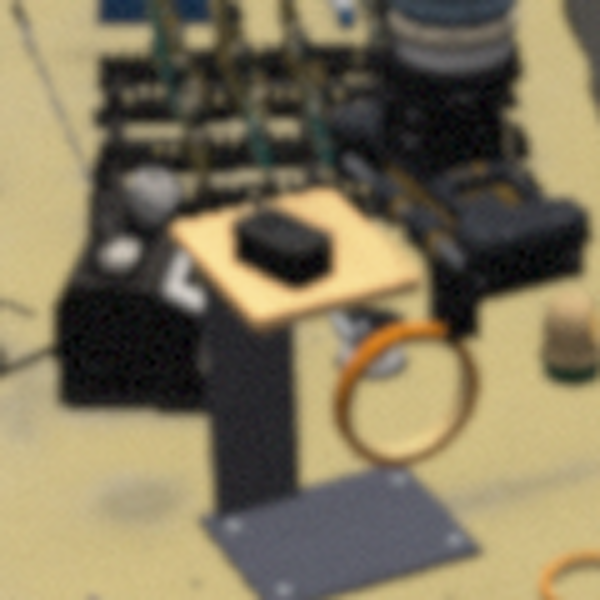

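The roll is clear of the hook and firmly held. I'll raise it and carry it over to the case, then turn it to the case's yaw.

```bash
python3 -m inch '{"dp":[[-2,3,0],[-4,5,0],[-8,6,0],[-10,6,0],[-10,8,1],[-8,10,2],[-4,12,3],[0,16,5],[0,20,6],[0,20,6],[0,20,6],[0,20,6],[0,20,6],[0,20,6],[0,20,6],[0,20,6],[0,20,6],[0,20,6],[0,20,6],[0,20,6]],"yaw":[0,0,0,0,0,0,0,0,0,0,0,0,0,0,0,0,0,0,0,0]}'
python3 -m inch '{"dp":[[0,18,6],[0,16,5],[0,12,3],[0,8,1],[0,4,0],[0,0,0],[0,0,0],[0,0,0],[0,0,0],[0,0,0],[0,0,0],[0,0,0],[0,0,0]],"yaw":[0,0,0,0,0,2,4,5,4,2.5,1.5,0,0]}'
python3 - <<'E'
from h import *
s=bot.read_state();print(s["opening"]*87,s["position"])
c=cam("wrist");im=cv2.cvtColor(c["color"],cv2.COLOR_RGB2BGR);cv2.imwrite("pics/wrist11.png",im)
c=cam("side");im=cv2.cvtColor(c["color"],cv2.COLOR_RGB2BGR);cv2.imwrite("pics/side11.png",cv2.resize(im[180:340,240:400],(600,600),interpolation=cv2.INTER_CUBIC))
c=cam("scene");im=cv2.cvtColor(c["color"],cv2.COLOR_RGB2BGR);cv2.imwrite("pics/scene11.png",cv2.resize(im[170:330,170:330],(600,600),interpolation=cv2.INTER_CUBIC))
E
```

```text
time_s: 18.9
position: [0.4491, 0.1538, 0.2434]
tcp_rot: [[0.0, -0.389, 0.921], [0.0, 0.921, 0.389], [-1.0, 0.0, 0.0]]
force: [-0.3, 0.4, 0.1]
opening: 0.1
time_s: 19.98
position: [0.4412, 0.211, 0.243]
tcp_rot: [[-0.0, -0.068, 0.998], [-0.0, 0.998, 0.068], [-1.0, -0.0, -0.0]]
force: [-0.2, -0.2, -0.9]
opening: 0.101
8.76423586107336 [0.44117028 0.21100847 0.24302519]
```

View pics/wrist11.png

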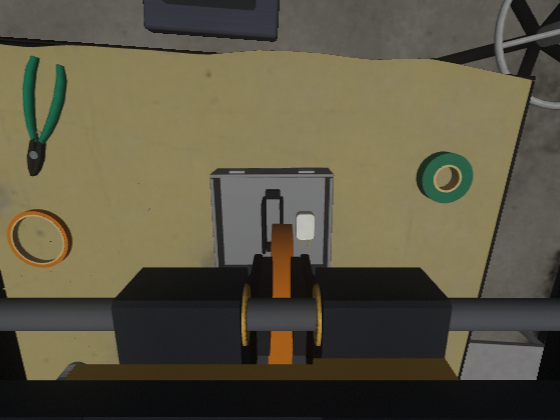

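View pics/side11.png

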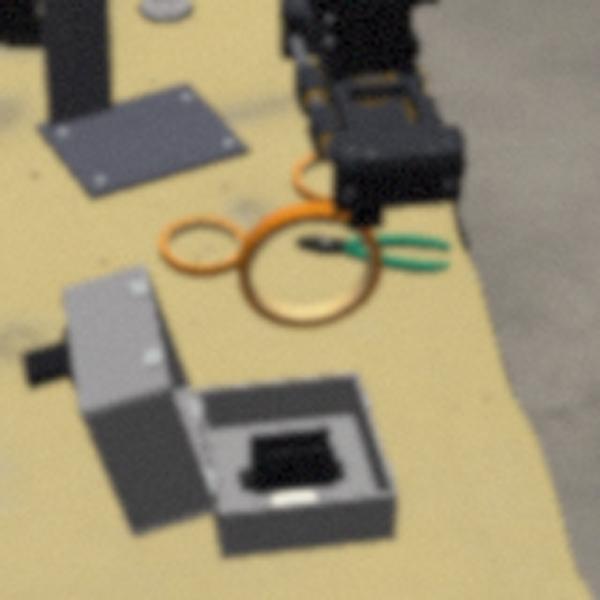

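View pics/scene11.png

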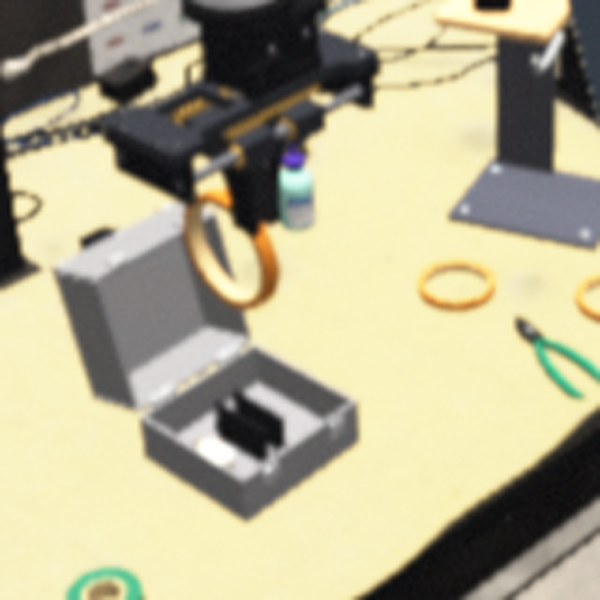

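The wrist view shows the slot between dividers near columns 262–283, with its front end at rows 190–197. The held roll is at columns 272–293, so it is slightly toward +y of the slot. I'll measure both precisely.

```bash
python3 - <<'E'
from h import *
np.set_printoptions(precision=4,suppress=True)
c=cam("wrist");im=cv2.cvtColor(c["color"],cv2.COLOR_RGB2BGR)
cv2.imwrite("pics/w11z.png",cv2.resize(im[160:280,200:350],(750,600),interpolation=cv2.INTER_CUBIC))
s=bot.read_state();R=s["tcp_rot"];t=s["position"]
def L(p): return (R.T@(p-t))*1e3
cs=cam("side");cc=cam("scene")
p,e=tri([ray(cs,240+310/3.75-.4,180+262/3.75-.4),ray(cc,170+230/3.75-.4,170+249/3.75-.4)])
print("roll c",p,e,L(p))
print("slot exp",proj(c,[.480,.2055,.005]))
E
```

```text
roll c [0.4715 0.213  0.2005] [np.float64(0.0014380854375316795), np.float64(0.001438085437531559)] [42.4258 -0.2053 30.1809]
slot exp [273.3155 218.8318]
```

View pics/w11z.png

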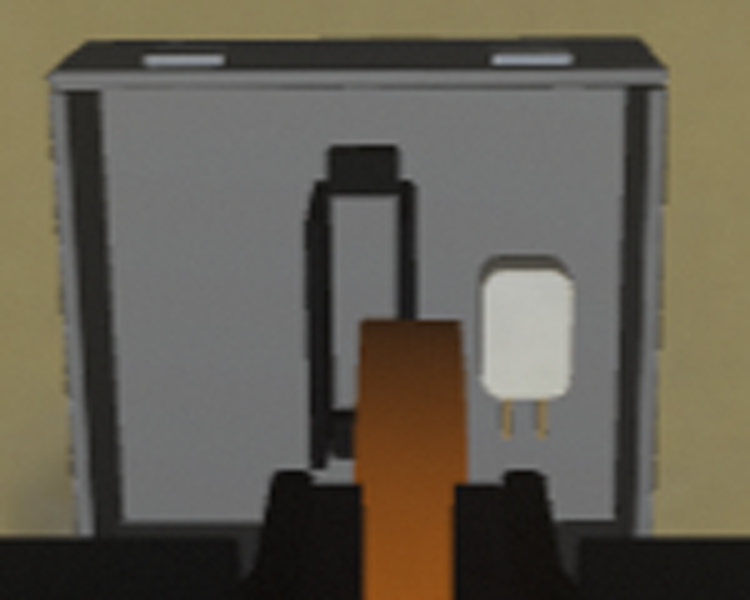

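```bash
python3 - <<'E'
from h import *
np.set_printoptions(precision=4,suppress=True)
c=cam("wrist")
s=bot.read_state();R=s["tcp_rot"];t=s["position"]
def L(p): return (R.T@(p-t))*1e3
Z=lambda u,v:(200+u/5-.4,160+v/5-.4)
for n,u,v,z,lx in [("chock front bot",364,145,.005,-36),("chock back top",364,195,.0135,-26),("div front top L",312,182,.041,-28),("div front top R",408,182,.041,-28),("rear chock front top",340,409,.0135,26),("rear chock back",340,457,.0135,36),("front wall topL",50,75,.044,-59),("R",665,75,.044,-59),("ring front",411,322,.2,0),("ring",411,450,.215,0),("div L back",318,468,.041,28),("slot floor at",364.5,250,.005,0)]:
    q=onz(c,*Z(u,v),z);l=L(q);print(n,q,l, "slot centre z:",round(l[2]-lx,1))
E
```

```text
chock front bot [0.4451 0.2023 0.005 ] [237.9223  -9.0873   3.0531] slot centre z: 39.1
chock back top [0.4545 0.2031 0.0135] [229.4219  -8.9321  12.4809] slot centre z: 38.5
div front top L [0.446  0.1927 0.041 ] [201.9225 -18.7909   3.3321] slot centre z: 31.3
div front top R [0.4447 0.2122 0.041 ] [201.922    0.729    3.2996] slot centre z: 31.3
rear chock front top [0.5047 0.2008 0.0135] [229.4204 -14.6593  62.4249] slot centre z: 36.4
rear chock back [0.5164 0.2015 0.0135] [229.42   -14.7661  74.1201] slot centre z: 38.1
front wall topL [0.4273 0.1398 0.044 ] [198.9246 -70.2632 -18.9715] slot centre z: 40.0
R [0.4188 0.2614 0.044 ] [198.9214  51.6222 -19.1687] slot centre z: 39.8
ring front [0.425  0.2112 0.2   ] [ 42.9227   1.1106 -16.4107] slot centre z: -16.4
ring [0.4347 0.2119 0.215 ] [27.9223  1.1129 -6.6352] slot centre z: -6.6
div L back [0.5082 0.1973 0.041 ] [201.9204 -18.357   65.7307] slot centre z: 37.7
slot floor at [0.4692 0.204  0.005 ] [237.9215  -9.1036  27.2563] slot centre z: 27.3
```

Relative to the roll, the slot is 10.1 mm toward tool −y and 9 mm ahead. The yaw already matches the case to within about 0.1°. I'll shift and descend most of the way, then check.

```bash
python3 -m inch '{"dp":[[0,-3,3],[0,-4,4],[0,-3.1,2],[4,0,0],[8,0,0],[12,0,0],[14,0,0],[14,0,0],[14,0,0],[12,0,0],[8,0,0],[4,0,0],[2,0,0],[0,0,0],[0,0,0]],"yaw":[0,0,0,0,0,0,0,0,0,0,0,0,0,0,0]}'
python3 - <<'E'
from h import *
np.set_printoptions(precision=4,suppress=True)
s=bot.read_state();R=s["tcp_rot"];t=s["position"]
c=cam("wrist");im=cv2.cvtColor(c["color"],cv2.COLOR_RGB2BGR);cv2.imwrite("pics/w12z.png",cv2.resize(im[160:280,200:350],(750,600),interpolation=cv2.INTER_CUBIC))
cs=cam("side");im=cv2.cvtColor(cs["color"],cv2.COLOR_RGB2BGR);cv2.imwrite("pics/side12.png",cv2.resize(im[220:340,260:380],(600,600),interpolation=cv2.INTER_CUBIC))
E
```

```text
time_s: 21.58
position: [0.4514, 0.2019, 0.1512]
tcp_rot: [[0.001, -0.068, 0.998], [0.0, 0.998, 0.068], [-1.0, 0.0, 0.001]]
force: [0.7, 0.2, -0.3]
opening: 0.1
```

View pics/w12z.png

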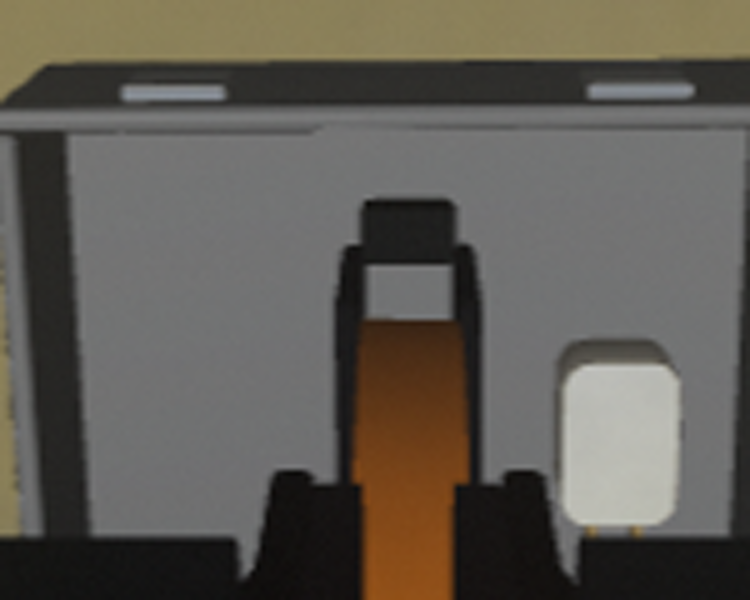

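View pics/side12.png

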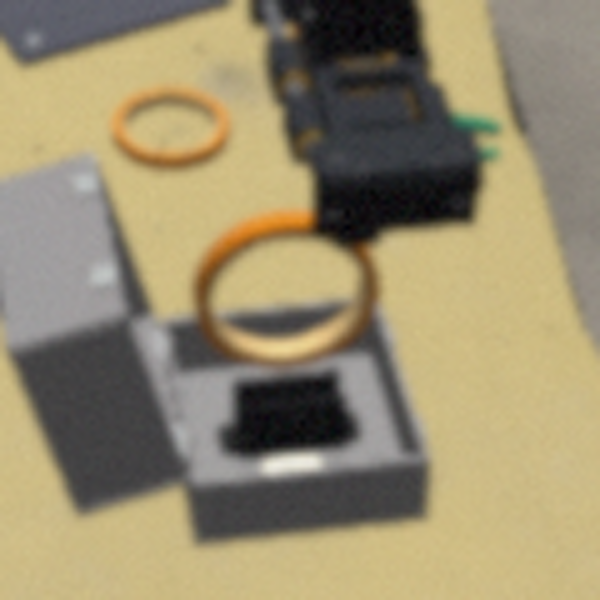

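```bash
python3 - <<'E'
from h import *
np.set_printoptions(precision=4,suppress=True)
c=cam("wrist")
s=bot.read_state();R=s["tcp_rot"];t=s["position"]
def L(p): return (R.T@(p-t))*1e3
Z=lambda u,v:(200+u/5-.4,160+v/5-.4)
for n,u,v,z,lx in [("chock front bot",410,199,.005,-36),("chock back top",410,263,.0135,-26),("div L",345,247,.041,-28),("div R",474,247,.041,-28),("ring front",411,322,.109,-46),("ring up",411,470,.135,0),("wallL",0,105,.044,-59),("wallR",745,105,.044,-59)]:
    l=L(onz(c,*Z(u,v),z));print(n,l, "centre z:",round(l[2]-lx,1))
E
```

```text
chock front bot [146.4792   1.0978  -6.2297] centre z: 29.8
chock back top [137.9919   1.109    2.8411] centre z: 28.8
div L [110.4759  -8.8252  -7.2479] centre z: 20.8
div R [110.4795  10.8174  -7.279 ] centre z: 20.7
ring front [ 42.4647   1.125  -16.4886] centre z: 29.5
ring up [16.4753  1.1091 -8.8926] centre z: -8.9
wallL [107.4352 -59.2891 -29.5835] centre z: 29.4
wallR [107.4552  50.3036 -29.7526] centre z: 29.2
```

The alignment is within 0.3 mm on both axes. I'll lower it into the slot.

```bash
python3 -m inch '{"dp":[[4,0,0],[8,0,0],[10,0,0],[8,0,0],[6,0,0],[5,0,0],[4,0,0],[3,0,0],[3,0,0],[2,0,0],[1,0,0],[0,0,0],[0,0,0]],"yaw":[0,0,0,0,0,0,0,0,0,0,0,0,0]}'
```

```text
time_s: 22.82
position: [0.4501, 0.2017, 0.0971]
tcp_rot: [[-0.002, -0.068, 0.998], [-0.0, 0.998, 0.068], [-1.0, -0.0, -0.002]]
force: [-3.5, 0.2, 4.8]
opening: 0.103
```

```bash
python3 - <<'E'
from h import *
c=cam("wrist");im=cv2.cvtColor(c["color"],cv2.COLOR_RGB2BGR);cv2.imwrite("pics/w13z.png",cv2.resize(im[160:280,200:350],(750,600),interpolation=cv2.INTER_CUBIC))
cs=cam("side");im=cv2.cvtColor(cs["color"],cv2.COLOR_RGB2BGR);cv2.imwrite("pics/side13.png",cv2.resize(im[220:340,260:380],(600,600),interpolation=cv2.INTER_CUBIC))
E
```

```text
(no output)
```

View pics/side13.png

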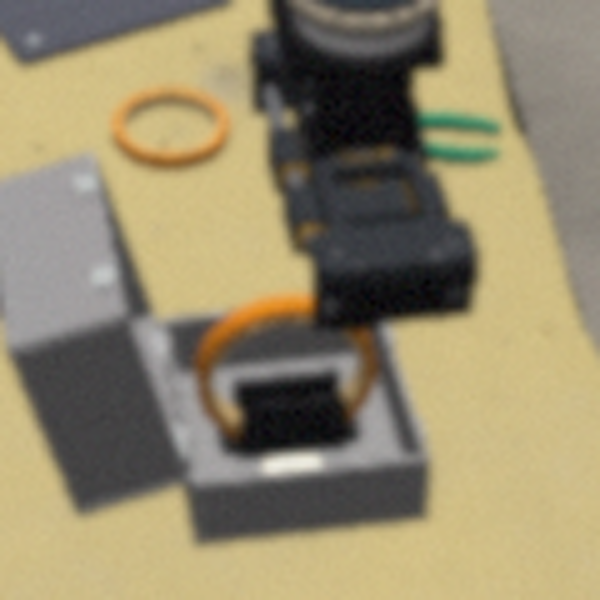

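View pics/w13z.png

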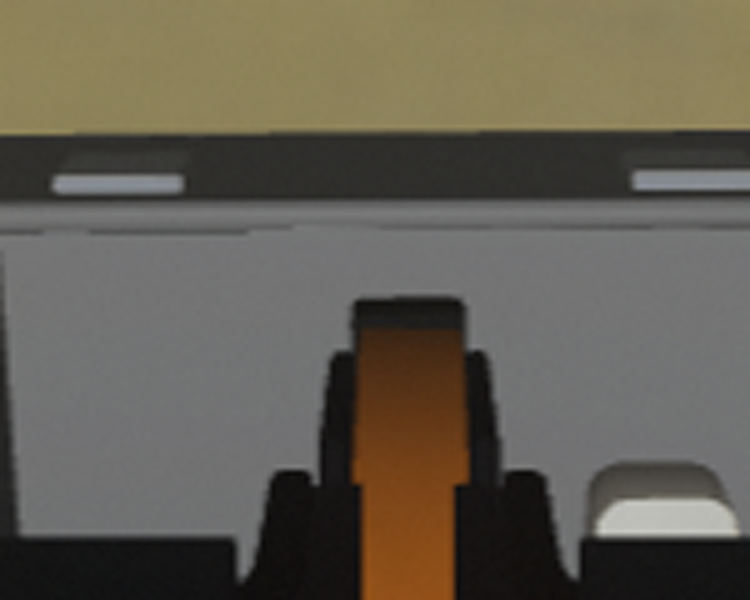

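The roll is in the slot and touches the rear chock (4.8 N up, 3.5 N toward −x). I'll ease it back a little and settle it lower.

```bash
python3 -m inch '{"dp":[[0,0,-1],[0,0,-1],[0.5,0,0],[0,0,0],[0,0,0]],"yaw":[0,0,0,0,0]}'
```

```text
time_s: 23.33
position: [0.4489, 0.2016, 0.0964]
tcp_rot: [[-0.0, -0.068, 0.998], [-0.0, 0.998, 0.068], [-1.0, -0.0, -0.0]]
force: [-2.7, 0.3, 4.2]
opening: 0.103
```

```bash
python3 -m inch '{"dp":[[0,0,-1],[0,0,-1],[0,0,0],[0,0,0],[0,0,0]],"yaw":[0,0,0,0,0]}'
```

```text
time_s: 23.75
position: [0.4478, 0.2016, 0.0963]
tcp_rot: [[0.001, -0.068, 0.998], [0.0, 0.998, 0.068], [-1.0, 0.0, 0.001]]
force: [-0.3, 0.5, -0.5]
opening: 0.1
```

```bash
python3 -m inch '{"dp":[[1,0,0],[1,0,0],[1,0,0],[1,0,0],[0,0,0],[0,0,0]],"yaw":[0,0,0,0,0,0]}'
```

```text
time_s: 24.25
position: [0.4472, 0.2018, 0.0949]
tcp_rot: [[0.002, -0.068, 0.998], [0.0, 0.998, 0.068], [-1.0, 0.0, 0.002]]
force: [-5.7, -0.6, 22.5]
opening: 0.105
```

```bash
python3 -m inch '{"dp":[[-1,0,-0.5],[-1.4,0,0],[0,0,0]],"yaw":[0,0,0]}'
python3 -m inch '{"dp":[[0,0,0],[0,0,0],[0,0,0],[0,0,0],[0,0,0],[0,0,0]],"yaw":[0,0,0,0,0,0]}' 40
python3 - <<'E'
from h import *
c=cam("wrist");im=cv2.cvtColor(c["color"],cv2.COLOR_RGB2BGR);cv2.imwrite("pics/w14z.png",cv2.resize(im[160:280,200:350],(750,600),interpolation=cv2.INTER_CUBIC))
cs=cam("side");im=cv2.cvtColor(cs["color"],cv2.COLOR_RGB2BGR);cv2.imwrite("pics/side14.png",cv2.resize(im[220:340,260:380],(600,600),interpolation=cv2.INTER_CUBIC))
E
```

```text
time_s: 24.5
position: [0.4471, 0.2016, 0.0954]
tcp_rot: [[0.002, -0.068, 0.998], [0.0, 0.998, 0.068], [-1.0, 0.0, 0.002]]
force: [-1.3, -0.2, 4.2]
opening: 0.106
time_s: 25.0
position: [0.4465, 0.2014, 0.0945]
tcp_rot: [[-0.001, -0.068, 0.998], [-0.0, 0.998, 0.068], [-1.0, -0.0, -0.001]]
force: [-0.3, 0.4, 1.8]
opening: 0.431
```

View pics/side14.png

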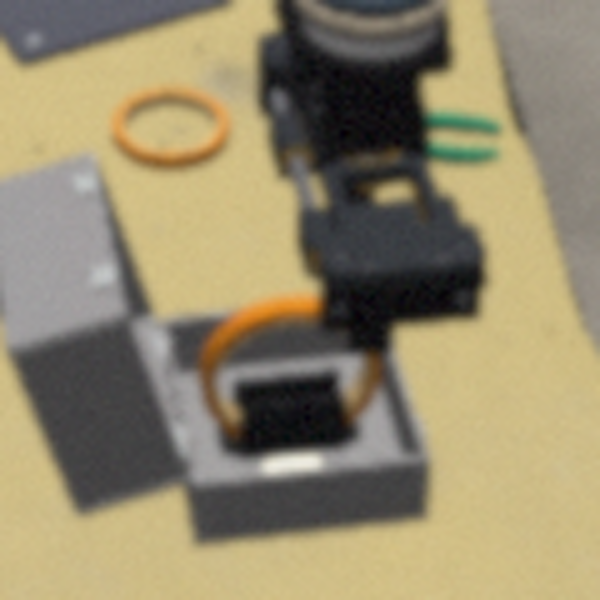

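View pics/w14z.png

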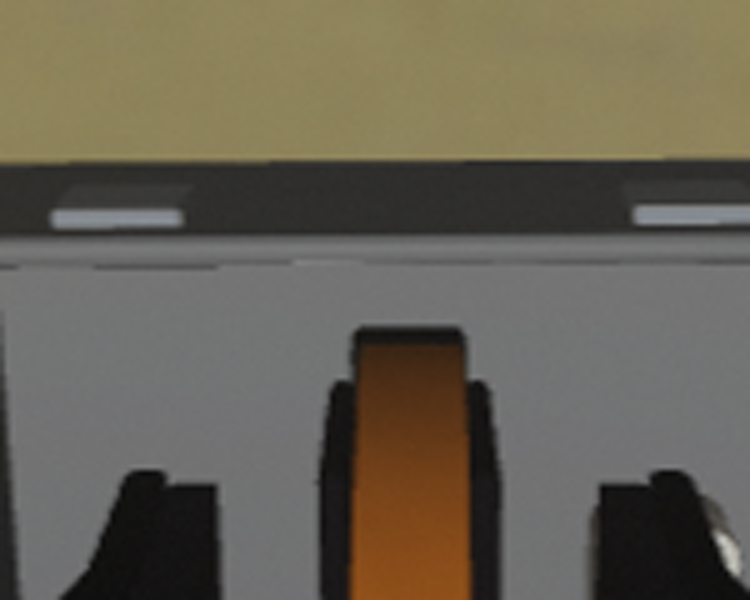

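The roll stands in the slot, released. I'll raise the tool clear and check that it's fully home.

```bash
python3 -m inch '{"dp":[[-4,0,0],[-10,0,0],[-20,0,0],[-25,0,0],[-30,0,0],[-30,0,0],[-20,0,0],[-10,0,0],[0,0,0]],"yaw":[0,0,0,0,0,0,0,0,0]}'
python3 - <<'E'
from h import *
np.set_printoptions(precision=4,suppress=True)
w=cam("wrist");im=cv2.cvtColor(w["color"],cv2.COLOR_RGB2BGR);cv2.imwrite("pics/w15z.png",cv2.resize(im[160:310,190:360],(680,600),interpolation=cv2.INTER_CUBIC))
cs=cam("side");im=cv2.cvtColor(cs["color"],cv2.COLOR_RGB2BGR);cv2.imwrite("pics/side15.png",cv2.resize(im[220:340,260:380],(600,600),interpolation=cv2.INTER_CUBIC))
cc=cam("scene");im=cv2.cvtColor(cc["color"],cv2.COLOR_RGB2BGR);cv2.imwrite("pics/scene15.png",cv2.resize(im[210:330,180:300],(600,600),interpolation=cv2.INTER_CUBIC))
# expected home outline in side view: top of ring z=.097 at slot centre, front, rear
yaw=np.radians(4);o=np.array([.4795,.2053,.051]);ux=np.array([np.cos(yaw),np.sin(yaw),0])
for n,c,x0,y0 in(("side",cs,260,220),("scene",cc,180,210)):
  pts=[proj(c,o+46e-3*(np.cos(a)*ux+np.array([0,0,np.sin(a)]))) for a in np.radians([0,45,90,135,180])]
  print(n,[np.round(((p-[x0,y0])*5)+2).tolist() for p in pts])
E
```

```text
time_s: 25.85
position: [0.4482, 0.2019, 0.2468]
tcp_rot: [[0.006, -0.068, 0.998], [0.001, 0.998, 0.068], [-1.0, 0.001, 0.007]]
force: [0.6, -0.3, 0.1]
opening: 0.459
side [[201.0, 387.0], [227.0, 336.0], [292.0, 309.0], [356.0, 323.0], [380.0, 368.0]]
scene [[227.0, 303.0], [238.0, 268.0], [274.0, 271.0], [315.0, 312.0], [336.0, 367.0]]
```

View pics/side15.png

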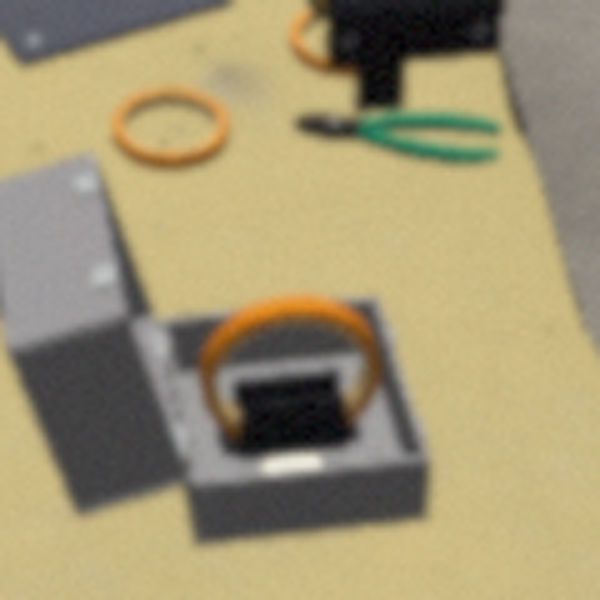

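View pics/scene15.png

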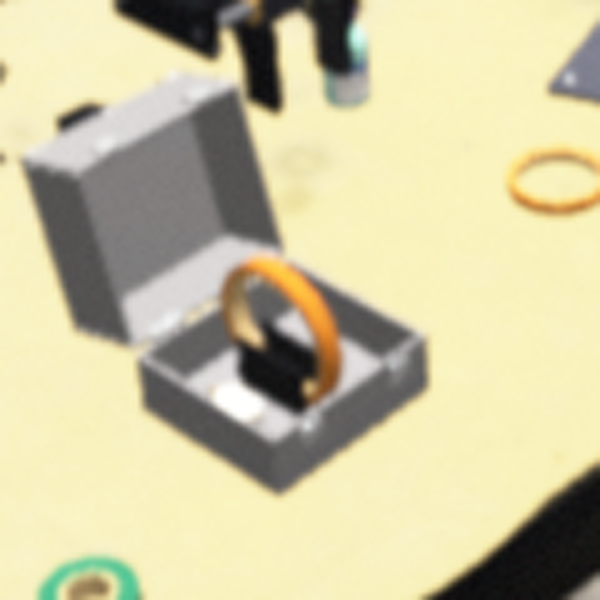

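View pics/w15z.png

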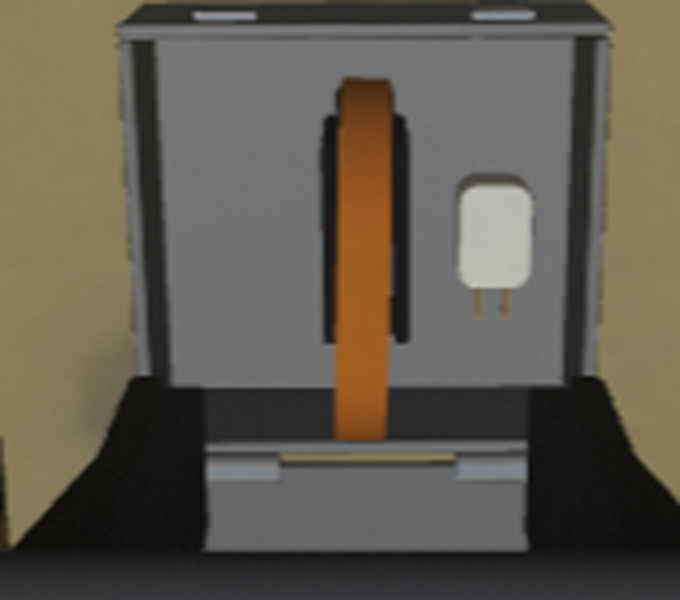

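The side view shows the ring upright in the slot, with its top outline at (300,297). That's about 5 zoomed px higher than predicted, so I'll compare against case features to rule out a calibration offset.

```bash
python3 - <<'E'
from h import *
np.set_printoptions(precision=1,suppress=True)
cs=cam("side");cc=cam("scene");w=cam("wrist")
yaw=np.radians(4);o=np.array([.4795,.2053,0]);ux=np.array([np.cos(yaw),np.sin(yaw),0]);uy=np.array([-ux[1],ux[0],0]);uz=np.array([0,0,1])
P=lambda x,y,z:o+(x*ux+y*uy+z*uz)*1e-3
for n,c,x0,y0,k in(("side",cs,260,220,5),("scene",cc,180,210,5),("wrist",w,190,160,4)):
  f=lambda x,y,z:(proj(c,P(x,y,z))-[x0,y0])*k+k/2
  print(n,"rim corners F+y,F-y,B+y,B-y",*[f(a*59,b*62,44) for a,b in((-1,1),(-1,-1),(1,1),(1,-1))])
  print(" front+y bottom",f(-59,62,0),"back+y bottom",f(59,62,0),"div top +y F/B",f(-28,11.5,41),f(28,11.5,41))
  th=np.radians(np.arange(0,360,2))
  for dz in(0,3):
    q=np.array([f(46*np.cos(a),y,51+dz+46*np.sin(a)) for a in th for y in(-6,6)])
    print("  ring dz",dz,"bbox",q.min(0),q.max(0))
def ringbox(c,box,k):
    h=cv2.cvtColor(c["color"],cv2.COLOR_RGB2HSV);x0,y0,x1,y1=box
    m=cv2.inRange(h,(5,130,60),(19,255,255))[y0:y1,x0:x1]
    m=cv2.inRange(cv2.resize(cv2.cvtColor(c["color"],cv2.COLOR_RGB2HSV)[y0:y1,x0:x1],None,fx=k,fy=k,interpolation=cv2.INTER_CUBIC),(5,130,60),(19,255,255))
    cn=max(cv2.findContours(m,0,1)[0],key=cv2.contourArea);return cv2.boundingRect(cn)
print(ringbox(cs,(260,260,380,340),5),"(+200 in y)");print(ringbox(cc,(180,250,260,300),5),"(+200 in y)");print(ringbox(w,(190,160,360,310),4))
E
```

```text
side rim corners F+y,F-y,B+y,B-y [432.5 462.3] [379.6 296.9] [194.3 488.1] [158.4 319.5]
 front+y bottom [428.6 526.5] back+y bottom [194.8 552.3] div top +y F/B [349.5 402.7] [240.1 414.3]
  ring dz 0 bbox [199.3 300.7] [382.9 453.6]
  ring dz 3 bbox [199.3 296.1] [383.1 449.3]
scene rim corners F+y,F-y,B+y,B-y [272.6 442.8] [428.7 334.4] [133.5 355. ] [289.8 256.8]
 front+y bottom [278.8 503.1] back+y bottom [141.6 413.8] div top +y F/B [300.9 378.4] [235.  338.8]
  ring dz 0 bbox [219.4 259.4] [344.  410.3]
  ring dz 3 bbox [219.  255.2] [343.7 406.3]
wrist rim corners F+y,F-y,B+y,B-y [622.4  38.8] [119.4  39. ] [600.8 476. ] [140.7 476.1]
 front+y bottom [595.   15.4] back+y bottom [577.7 411. ] div top +y F/B [416.  158.7] [414.1 364.4]
  ring dz 0 bbox [344.1  93. ] [398.4 459.4]
  ring dz 3 bbox [343.9  95.3] [398.7 464.7]
(200, 94, 180, 98) (+200 in y)
(225, 59, 114, 142) (+200 in y)
(336, 101, 60, 363)
```

The ring's offsets match those of the case itself in the same views, so it looks home. As insurance I'll close the fingers and press very lightly on the ring's top, which also probes its height: the tips should touch at z ≈ 0.097, i.e. TCP ≈ 0.108.

```bash
python3 -m inch '{"dp":[[0,1,10],[0,0,12],[0,0,9],[20,0,0],[25,0,0],[25,0,0],[20,0,0],[15,0,0],[10,0,0],[6,0,0],[0,0,0],[0,0,0]],"yaw":[0,0,0,0,0,0,0,0,0,0,0,0]}' 0
python3 -m inch '{"dp":[[4,0,0],[3,0,0],[3,0,0],[2,0,0],[2,0,0],[0,0,0],[0,0,0]],"yaw":[0,0,0,0,0,0,0]}'
```

```text
time_s: 27.15
position: [0.478, 0.2046, 0.1229]
tcp_rot: [[0.0, -0.068, 0.998], [0.0, 0.998, 0.068], [-1.0, 0.0, 0.0]]
force: [0.2, 0.0, -0.9]
opening: 0.008
time_s: 27.73
position: [0.4774, 0.2046, 0.1087]
tcp_rot: [[-0.0, -0.068, 0.998], [-0.0, 0.998, 0.068], [-1.0, -0.0, -0.0]]
force: [-0.9, 0.5, 0.3]
opening: 0.003
```

```bash
python3 -m inch '{"dp":[[1,0,0],[0,0,0],[0,0,0]],"yaw":[0,0,0]}'
python3 -m inch '{"dp":[[1,0,0],[0,0,0],[0,0,0]],"yaw":[0,0,0]}'
```

```text
time_s: 27.98
position: [0.4778, 0.2046, 0.1082]
tcp_rot: [[0.001, -0.068, 0.998], [0.0, 0.998, 0.068], [-1.0, 0.0, 0.001]]
force: [-0.4, 0.4, 2.6]
opening: 0.007
time_s: 28.23
position: [0.4781, 0.2048, 0.1079]
tcp_rot: [[0.002, -0.068, 0.998], [0.0, 0.998, 0.068], [-1.0, 0.0, 0.002]]
force: [-1.6, -0.9, 8.3]
opening: -0.0
```

Contact comes at TCP z = 0.1083, so the ring's top is at 0.097 and its centre about 46 mm above the slot floor: fully home. I'll retract and take a last look.

```bash
python3 -m inch '{"dp":[[-3,0,0],[-10,0,0],[-25,0,0],[-30,0,0],[-30,0,0],[-30,0,0],[-20,0,-10],[0,0,-20],[0,0,-10],[0,0,0],[0,0,0],[0,0,0]],"yaw":[0,0,0,0,0,0,0,0,0,0,0,0]}'
python3 - <<'E'
from h import *
for n in("side","scene","wrist"):
    c=cam(n);cv2.imwrite(f"pics/{n}16.png",cv2.cvtColor(c["color"],cv2.COLOR_RGB2BGR))
E
```

```text
time_s: 29.23
position: [0.438, 0.2018, 0.2543]
tcp_rot: [[-0.0, -0.068, 0.998], [-0.0, 0.998, 0.068], [-1.0, -0.0, -0.0]]
force: [0.1, -0.2, 1.0]
opening: 0.005
```

View pics/side16.png

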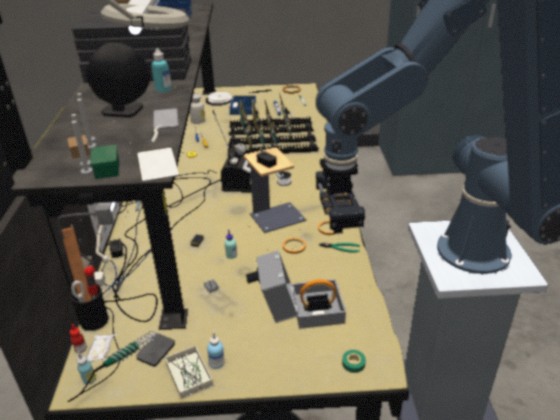

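View pics/wrist16.png

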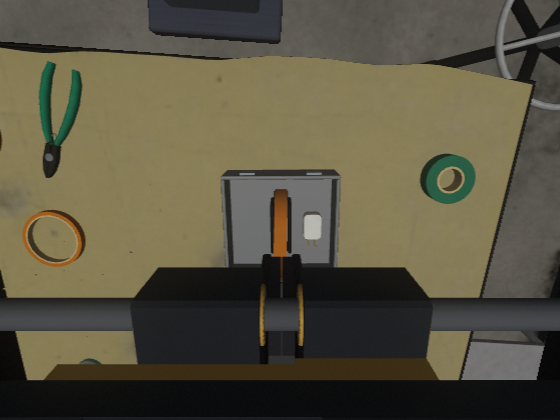

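The lid is resting open at side px (275,285), the roll stands in the slot near (318,292), the hook is empty, and everything else is where it was. The robot touches nothing, so I'm handing in.

```bash
python3 -c "
from rig import bot
print(bot.hand_in())"
```

```text
the job is handed in; nothing more can be done
None
```

I opened the lid until it rested back on its stop, then stood the large roll upright in the slot, let go, and handed in at about 29 s of the 61 s allowed. The hand-in gives no verdict, so the result rests on my own checks.

**How it was done:** The moves can't tilt the tool, so I didn't approach the roll tilted from the front. I pinched its upper front rim with the tool vertical, fingers in front of the board and the gripper body just above it. I then lifted the roll about 25 mm, moved it out past the hook tip, carried it over and lowered it between the chocks.

**Last checks:**
- **Roll height:** a light press on its top (8 N at most) met it at z ≈ 0.097 m. That puts its centre about 46 mm above the slot floor, so it is fully home.
- **Pictures:** the lid stays open by itself, the hook is empty, the loose things are in place, and the robot touches nothing.

**What disagreed or was rough:**
- **Side view:** the ring's outline sat about 1 px higher than predicted. The case's lower edges were off by as much, so I put it down to calibration.
- **Board contact:** the gripper touched the board at about 11 N while getting to the rim, under the 40 N limit.
- **Roll slip:** the roll sagged about 4 mm in the fingers at the start of the lift, then held firm.
- **Seating:** it touched the rear chock on the way down, so I eased it back about 4 mm. It then met up to 22 N as it bottomed.

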